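Make up a set of red heels at the cobbler's bench

TASK

Collect the red heels for a repair job. First slide the brass stop collar off the free end of the bar and stand it upright in the blue dish; then slide off the two red heels that hang behind it, and stand them and the red heel from the bench upright on the floor of the green tray. Leave the black and the grey heel standing where they are.

Things in the scene. Friction and masses are not known exactly. Their poses are not given: they have to be found in the camera images.
- stand: fixed dark steel stand; origin on the bench under its post (22 mm thick, 164 high; foot plate 130 x 110). A horizontal bar, 12 mm diameter, axis 150 mm above the bench, runs from the post along the stand's own -y for 200 mm to its free, open end. From the post out it carries red heel 1 (at about 60 mm), red heel 2 (110 mm) and the collar (160 mm)
- bar_tip (a point): centre of the free end of the bar, 150 mm above the bench; axes as the stand's, so the open end faces the point's own -y
- collar: brass D-shaped stop collar on a flat foot, 36 mm wide (own x), 26 thick (own y), 54 high (z up) plus a black 12 mm stud, 6 high, on top; sides flat and parallel up to 36 mm; 18 mm hole along y, centred 36 mm above the foot; about 120 g; origin: centre of the foot. Hangs foot down on the bar, outermost, hole centre 3 mm below the bar's axis; not clamped, slides off the free end
- red_heel_1: red shoe heel, one of three: D-shaped slab on a flat foot, 50 mm wide (own x), 28 thick (own y), 73 high (z up); sides flat and parallel up to 48 mm, round above; 20 mm hole along y, centred 48 mm above the foot; about 90 g; origin: centre of the foot. Hangs foot down on the bar, hole centre 4 mm below the bar's axis; slides along it. The inner of the two
- red_heel_2: red shoe heel, one of three: D-shaped slab on a flat foot, 50 mm wide (own x), 28 thick (own y), 73 high (z up); sides flat and parallel up to 48 mm, round above; 20 mm hole along y, centred 48 mm above the foot; about 90 g; origin: centre of the foot. Hangs foot down on the bar, hole centre 4 mm below the bar's axis; slides along it. The outer of the two, next to the collar
- red_heel_3: red shoe heel, one of three: D-shaped slab on a flat foot, 50 mm wide (own x), 28 thick (own y), 73 high (z up); sides flat and parallel up to 48 mm, round above; 20 mm hole along y, centred 48 mm above the foot; about 90 g; origin: centre of the foot. Stands on the bench
- black_heel: black look-alike, not wanted: D-shaped slab on a flat foot, 50 mm wide (own x), 28 thick (own y), 73 high (z up); sides flat and parallel up to 48 mm, round above; 20 mm hole along y, centred 48 mm above the foot; about 90 g; origin: centre of the foot. Stands on the bench
- grey_heel: light grey look-alike, not wanted: D-shaped slab on a flat foot, 50 mm wide (own x), 28 thick (own y), 73 high (z up); sides flat and parallel up to 48 mm, round above; 20 mm hole along y, centred 48 mm above the foot; about 90 g; origin: centre of the foot. Stands on the bench
- tray: fixed shallow green plastic tray, open on top, 130 mm (own x) by 170 mm (own y) outside, walls 4 mm thick and 18 mm high; origin at the centre of its underside, its inner floor 4 to 5 mm above the bench. Three heels fit side by side along its y, each with its own y along the tray's
- dish: fixed round blue dish, 104 mm across at the foot and 114 mm at the rim, rim 14 mm high, wall 4 mm, inner floor 4 mm above the bench; origin at the centre of its underside
Not all that is in view belongs to the job. Leave any pink or turquoise look-alike of the red_heel_2 alone.

How it is judged (in metres and radians):
On the way, in this order (a step that is already met when the one before it is completed fails the run):
1. the collar is off the bar, stands upright in the dish and is let go (horizontal distance between collar and dish below 0.035 m and z of collar in the frame of dish between -0.002 and 0.012 m and angle between collar's own z axis and vertical below 0.2 rad and linear speed of collar below 0.02 m/s and contact force between collar and the fingers below 0.1 N), for 0.2 s.
2. after that, all three red heels stand upright in the tray, let go (x of red_heel_1 in the frame of tray between -0.06 and 0.06 m and y of red_heel_1 in the frame of tray between -0.08 and 0.08 m and z of red_heel_1 in the frame of tray between -0.002 and 0.012 m and angle between each of red_heel_1, red_heel_2, red_heel_3's own z axis and vertical below 0.2 rad and linear speed of each of red_heel_1, red_heel_2, red_heel_3 below 0.02 m/s and x of red_heel_2 in the frame of tray between -0.06 and 0.06 m and y of red_heel_2 in the frame of tray between -0.08 and 0.08 m and z of red_heel_2 in the frame of tray between -0.002 and 0.012 m and x of red_heel_3 in the frame of tray between -0.06 and 0.06 m and y of red_heel_3 in the frame of tray between -0.08 and 0.08 m and z of red_heel_3 in the frame of tray between -0.002 and 0.012 m and contact force between each of red_heel_1, red_heel_2, red_heel_3 and the fingers below 0.1 N), for 0.2 s.
At the end, for the whole second after the job is handed in: The collar stands upright (within 0.2 rad) on the dish's floor, its centre within 35 mm of the dish's; the three red heels stand upright (within 0.2 rad) on the tray's floor inside its walls; all are let go and at rest; the black and the grey heel still stand within 30 mm of where they were (all of step 1 and all of step 2 and distance of each of black_heel, grey_heel from where it was at the start of the episode below 0.03 m and angle between each of black_heel, grey_heel's own z axis and vertical below 0.3 rad); the robot touches nothing.
It fails at once if the black or the grey heel is moved by more than 30 mm or tipped (distance of any of black_heel, grey_heel from where it was at the start of the episode above 0.03 m or angle between any of black_heel, grey_heel's own z axis and vertical above 0.6 rad).
It also fails if it takes over 109 s, if anything falls off the work surface, if the arm or the gripper's body presses on something with over 40 N, if the wrist force passes 120 N, or if a joint passes its speed limit or range.

ROBOT

A 7-joint arm with a two-finger parallel gripper is mounted at the origin on the work surface. World frame = base frame: x ahead of the robot, y to its left, z up, the work surface at z = 0. Lengths are in mm, angles in rad, forces in N, time in s.
With the tool pointing down it reaches from about 425 to 1025 mm from the base axis. Payload 9.4 kg.
Tool frame: the origin (TCP) lies at the very end of the fingers, on their centre line; the grasp point (between the pads) lies 19 mm behind it (ctrl.pinch_z is the distance from the TCP to the grasp point, in mm); z points along the fingers, x is the direction in which the jaws open and shut, and the axes are right-handed (so a half turn about z gives the same grasp; the last joint's range is limited). The gripper opens to 85 mm and grips with 20 to 120 N. Pads are 22 mm wide; open, the fingers measure 114 mm over their backs; the gripper's body (76 mm by 85 mm) begins 54 mm behind the grasp point. The pads swing forward as they close: fully open they stand 13 mm farther back than shut.
Start: joints at [-1.196, 0.599, -0.003, 1.599, 0.002, 0.943, -0.08], TCP at [316.528, 652.253, 231.275] pointing down, gripper open.
Joint ranges: [-2.57, 2.57], [-0.35, 1.97], [-1.29, 1.29], [0.11, 2.56], [-1.05, 4.19], [0.11, 1.86], [-2.63, 2.63]. Speed limits (rad/s): [2.22, 2.22, 3.01, 3.01, 3.14, 3.14, 3.14].

INTERFACE

Orientations are given as a unit quaternion [w, x, y, z].
In Python, from cell import ctrl gives the robot as it stands.
- The arm moves only by the tool apply_moves, never from a script. Its argument "rows" is one flat list of numbers, 6 for each row, row after row: the shift along the world's x, y, z in mm, then the turn, a rotation vector about the world's x, y, z in degrees. A call has exactly 5 rows; each row is the pose to reach, as a shift and turn from the pose commanded when the call began; what a row does not reach only later rows make up. A row lasts 1/12 s, in which the tool goes at most 41.7 mm and 7.16 degrees, less where a joint would pass 70% of its speed; a pose out of reach is approached as far as the arm can. A call with a gripper value outside its range is refused whole. "claw" is the closure in counts, from 0 (fully open) to 255 (shut), set as the call begins (left out, the last holds). The fingers move at their own pace and stop on an object; the grip force is fixed at half the most. Time passes only in rows, so rows that repeat a pose let the fingers close, or fill a call up. It gives the time, the measured TCP pose, the force and the opening at its end, in the units of the state.
- ctrl.sense(): the state, without advancing time (a new reading comes with each control period).
- ctrl.snapshot(name): name is "scene" or "side" or "wrist"; returns a dict with "color" (420x560x3 uint8, red, green, blue), "intrinsics" (3x3 intrinsics, pixels), "position" and "rotation" of the camera in the world; the wrist camera has in their place "T_tool_cam" (4x4, takes a point from camera to tool coordinates, whose origin is the TCP and whose axes are the tool frame's). Camera axes: x right, y down, z forward; pixel columns grow to the right and rows downward; lengths in mm; the calibration is good to about 2 mm. A picture is of the moment at which its call begins: read the wrist's pose just before it. There is no depth.
- ctrl.sign_off(): hands the job in, once; it reports no verdict.
The state is a dict: "time": time; "qpos": joint angles; "dq": joint speeds; "joint_torque": joint torques, N m; "tcp_pos": TCP position; "tcp_rot": TCP orientation; "wrist_force": force on the tool from outside, world axes, zero at the start; "moment": the same for the moment, N m; "finger_gap": finger opening in mm.
Only numpy, scipy, OpenCV 4.12 (cv2) and the standard library are available. Lean on these libraries where they do the work, as an engineer would, in place of code of your own. Each camera call takes 0.05 s, during which the arm holds its last target.

## Working session

There is one attempt and no reset: what is moved stays moved. The work goes in short steps, Python scripts to look and compute and a tool call to move; the robot and the scene stay as the last step left them, time stands still between calls to the robot, and variables do not carry over. Pictures are saved under pics/ and viewed, and the job is handed in when it is done.

Besides the shell and the picture viewer there is one more tool, called after ">>>" as name(argument=value, ...) on one line, values as JSON. apply_moves: Moves the arm, as the interface text tells. Its arguments: {"type":"object","properties":{"rows":{"type":"array","items":{"type":"number"}},"claw":{"type":"number"}},"required":["rows"]}

```bash
ls; mkdir -p pics; cat > h.py <<'E'
import numpy as np, cv2
from cell import ctrl
def snap(n,f):
    s=ctrl.snapshot(n); cv2.imwrite('pics/'+f,s['color'][:,:,::-1]); np.save(f'/tmp/{n}.npy',s,allow_pickle=True); return s
def load(n): return np.load(f'/tmp/{n}.npy',allow_pickle=True).item()
def ray(s,u,v):
    K=np.array(s['intrinsics']); d=np.array(s['rotation'])@np.linalg.solve(K,[u,v,1.]); return np.array(s['position']),d
def onz(s,u,v,z):
    p,d=ray(s,u,v); return p+d*(z-p[2])/d[2]
def proj(s,P):
    c=np.array(s['rotation']).T@(np.array(P,float)-np.array(s['position'])); q=np.array(s['intrinsics'])@c; return q[:2]/q[2]
def tri(s1,a,s2,b):
    p1,d1=ray(s1,*a);p2,d2=ray(s2,*b)
    t=np.linalg.lstsq(np.c_[d1,-d2],p2-p1,rcond=None)[0]
    A=p1+d1*t[0];B=p2+d2*t[1]; return (A+B)/2,np.linalg.norm(A-B)
E
python3 - <<'E'
from h import *
for n in ['scene','side','wrist']:
    s=snap(n,n+'0.png'); print(n,{k:np.round(v,3).tolist() for k,v in s.items() if k!='color'})
print(ctrl.sense())
E
```

```text
pics
scene {'intrinsics': [[481.343, 0.0, 274.747], [0.0, 481.343, 210.47], [0.0, 0.0, 1.0]], 'position': [1405.962, -13.106, 1016.671], 'rotation': [-0.254, 0.659, 0.66, -0.256]}
side {'intrinsics': [[517.256, 0.0, 277.722], [0.0, 517.256, 199.316], [0.0, 0.0, 1.0]], 'position': [250.018, -998.024, 950.227], 'rotation': [-0.431, 0.887, -0.148, 0.071]}
wrist {'intrinsics': [[361.078, 0.0, 285.25], [0.0, 361.078, 207.082], [0.0, 0.0, 1.0]], 'T_tool_cam': [[1.0, -0.0, -0.001, 0.211], [0.001, 0.945, 0.327, -83.955], [0.001, -0.327, 0.945, -141.175], [0.0, 0.0, 0.0, 1.0]]}
{'time': 0.15, 'qpos': array([-1.19567664,  0.59997616, -0.0025687 ,  1.59990125,  0.00181108,
        0.9429212 , -0.07976604]), 'dq': array([ 0.00113106, -0.00068062,  0.00034109, -0.00121583,  0.00039226,
        0.00055498, -0.00057483]), 'joint_torque': array([ 4.12484849e-03, -7.76996326e+01,  1.56715281e+00, -2.58234644e+01,
        1.25416042e-02,  6.73793693e-03, -1.87016065e-05]), 'tcp_pos': array([316.38382211, 651.94830529, 230.60586837]), 'tcp_rot': array([ 3.64708372e-04,  8.47494887e-01,  5.30803217e-01, -4.78780001e-04]), 'wrist_force': array([-0.05135934, -0.53155708,  0.80244301]), 'moment': array([-0.01060587,  0.02405341,  0.04570103]), 'finger_gap': 85.27049697304312}
```

Rotations are quaternions; I'll convert them.

```bash
cat >> h.py <<'E'
from scipy.spatial.transform import Rotation as R_
def _fix(s):
    if 'rotation' in s and np.size(s['rotation'])==4:
        s['rotation']=R_.from_quat(np.roll(np.array(s['rotation']),-1)).as_matrix()
    return s
_s,_l=snap,load
def snap(n,f):
    st=ctrl.sense(); s=_s(n,f)
    if n=='wrist':
        T=np.eye(4);T[:3,:3]=R_.from_quat(np.roll(st['tcp_rot'],-1)).as_matrix();T[:3,3]=st['tcp_pos']
        T=T@np.array(s['T_tool_cam']); s['position']=T[:3,3]; s['rotation']=T[:3,:3]
    _fix(s); np.save(f'/tmp/{n}.npy',s,allow_pickle=True); return s
def load(n): return _fix(_l(n))
E
python3 - <<'E'
from h import *
for n in ['scene','side']:
    s=load(n); print(s['rotation'].round(2).tolist(), onz(s,280,210,0))
E
```

```text
[[-0.0, 0.74, -0.67], [1.0, 0.0, -0.0], [-0.0, -0.67, -0.74]] [479.20146361  -2.04458436   0.        ]
[[0.95, -0.2, 0.25], [-0.32, -0.58, 0.74], [-0.0, -0.79, -0.62]] [6.29336424e+02 9.64805393e+01 1.13686838e-13]
```

View pics/scene0.png

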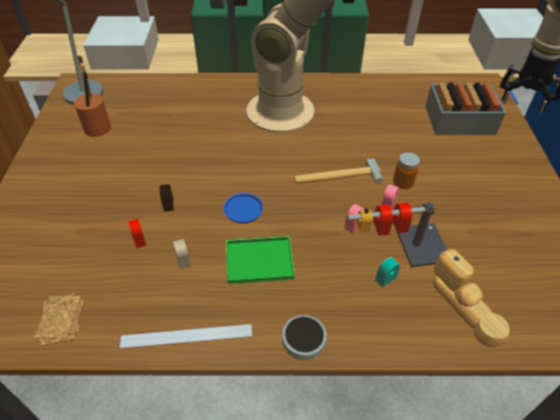

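View pics/side0.png

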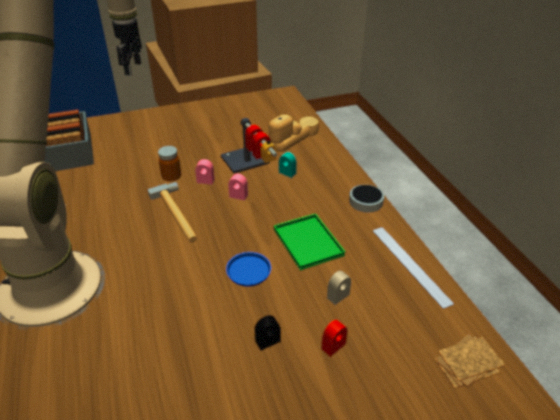

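View pics/wrist0.png

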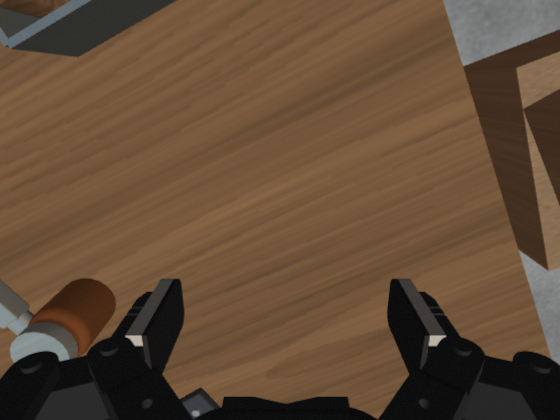

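The scene view shows the stand at (425,235), its bar running left to about (350,216) with the collar (366,220) and two red heels (385,218) and (403,217) on it. The tray is at (260,259), the dish at (243,208), the bench red heel at (137,233), black at (166,197) and grey at (182,253). The pink look-alikes are at (354,218) and (390,195), turquoise at (388,271). Next I'll enlarge the crops.

```bash
python3 - <<'E'
from h import *
a=load('scene')['color'][175:285,335:450];b=load('side')['color'][105:205,190:310]
A=cv2.resize(a,None,fx=5,fy=5,interpolation=cv2.INTER_CUBIC);B=cv2.resize(b,None,fx=5,fy=5,interpolation=cv2.INTER_CUBIC)
cv2.imwrite('pics/c1.png',A[:,:,::-1]);cv2.imwrite('pics/c2.png',B[:,:,::-1])
for n in ['scene','side']:
    s=load(n);hsv=cv2.cvtColor(s['color'],cv2.COLOR_RGB2HSV)
    H,S,V=[hsv[:,:,i].astype(int) for i in range(3)]
    for nm,m in dict(red=((H<5)|(H>176))&(S>190)&(V>90),green=(abs(H-62)<10)&(S>150)&(V>90),blue=(abs(H-112)<8)&(S>150)&(V>80),black=(V<40),grey=(S<70)&(V>110)).items():
        c,l,st,ce=cv2.connectedComponentsWithStats(m.astype(np.uint8))
        for i in range(1,c):
            if 60<st[i,4]<5000: print(n,nm,st[i].tolist(),ce[i].round(1), onz(s,*ce[i],0).round(0)[:2])
E
```

```text
scene red [375, 203, 37, 31, 701] [394.  217.7] [508. 319.]
scene red [130, 220, 15, 27, 181] [136.1 231.1] [ 558. -398.]
scene green [227, 236, 67, 46, 2606] [258.9 259.1] [653. -58.]
scene blue [225, 194, 37, 28, 826] [242.9 207.6] [ 470. -109.]
scene black [233, 0, 13, 6, 63] [238.8   2.1] [-847. -189.]
scene black [538, 0, 8, 13, 63] [541.7   5.3] [-811. 1222.]
scene black [501, 52, 59, 59, 1327] [535.8  76.8] [-209.  977.]
scene black [448, 85, 13, 26, 96] [454.6 100. ] [-58. 630.]
scene black [475, 84, 15, 27, 158] [482.2  98. ] [-70. 733.]
scene black [0, 406, 14, 14, 87] [  4.2 414.8] [1051. -574.]
scene grey [83, 0, 75, 69, 3178] [120.6  39.8] [-492. -670.]
scene grey [477, 8, 67, 31, 1678] [511.9  21.9] [-648. 1031.]
scene grey [19, 81, 37, 37, 608] [35.5 92. ] [-109. -900.]
scene grey [63, 81, 22, 20, 260] [72.3 91.5] [-112. -765.]
scene grey [89, 80, 14, 14, 140] [95.  86.6] [-144. -690.]
scene grey [512, 87, 23, 29, 359] [523.3  98.1] [-70. 882.]
scene grey [399, 152, 21, 14, 222] [409.2 158.7] [259. 408.]
scene grey [367, 158, 15, 22, 180] [374.2 168.1] [303. 291.]
scen
[... 333 characters left out ...]
 339] [333.7 332. ] [ 602. -350.]
side green [275, 215, 69, 51, 2058] [308.4 240.4] [660. -51.]
side blue [227, 253, 43, 33, 1105] [248.2 268.6] [476. -99.]
side black [113, 20, 28, 55, 870] [127.9  43.5] [ 349. 1533.]
side black [36, 37, 19, 13, 105] [47.2 41.5] [ -19. 1687.]
side black [47, 128, 33, 7, 73] [ 62.9 130.8] [ 41. 772.]
side black [32, 182, 26, 42, 735] [ 45.9 203.2] [-13. 351.]
side black [354, 186, 27, 16, 332] [366.6 193.5] [902.  85.]
side black [255, 316, 25, 33, 619] [267. 332.] [ 461. -301.]
side grey [158, 146, 19, 10, 151] [167.  150.6] [372. 520.]
side grey [148, 182, 29, 12, 158] [162.  187.4] [323. 317.]
side grey [373, 227, 80, 81, 1144] [413.5 268. ] [ 874. -234.]
```

View pics/c1.png

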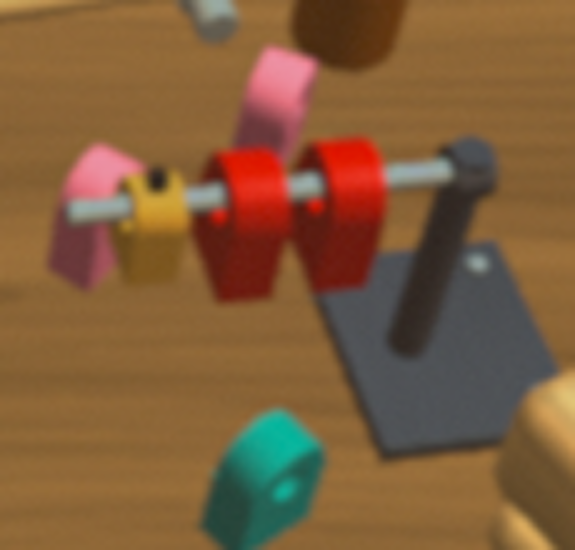

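View pics/c2.png

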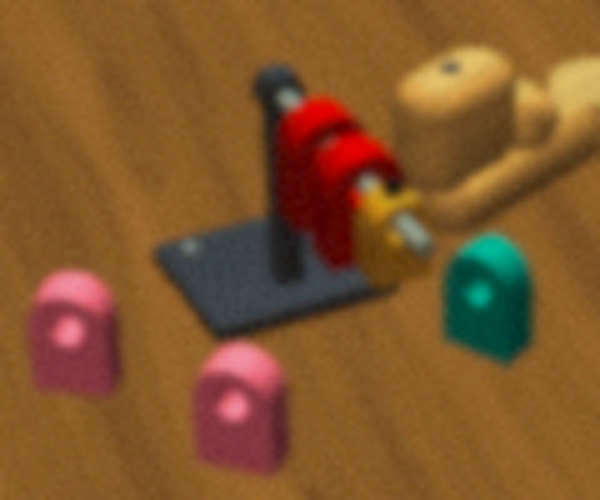

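The enlarged crops show the free end at scene px (349,217) and side px (275,154). The brass collar with its black stud is outermost, with the two red heels behind it. The pink and turquoise pieces stand on the bench. Now I'll measure these.

```bash
python3 - <<'E'
from h import *
a=load('scene');b=load('side')
print('tip',tri(a,(349.4,217.2),b,(275,154)),onz(a,349.4,217.2,150),onz(b,275,154,150))
print('postend',onz(a,425,209.4,150),onz(b,247,124,150))
# bar direction by fitting light grey bar pts
print('stud top scene', onz(a,335+158/5,175+177/5,150-3+18+6))
print('h2 top', onz(a,335+245/5,175+160/5,171),onz(a,335+340/5,175+150/5,171))
print('post base',onz(a,335+405/5,175+345/5,0),onz(b,190+287/5,105+275/5,0))
for nm,lo,hi in [('tray',(50,120,60),(75,255,255)),('dish',(104,120,60),(122,255,255))]:
  for n,s in (('scene',a),('side',b)):
    m=cv2.inRange(cv2.cvtColor(s['color'],cv2.COLOR_RGB2HSV),lo,hi); cs,_=cv2.findContours(m,0,2); c=max(cs,key=cv2.contourArea)
    if nm=='tray':
        P=np.array([onz(s,*p[0],18)[:2] for p in c],np.float32); r=cv2.minAreaRect(P)
    else:
        P=np.array([onz(s,*p[0],14)[:2] for p in c],np.float32); r=cv2.minEnclosingCircle(P), cv2.fitEllipse(P)
    print(nm,n,r)
for n,s,(x,y,w,h) in [('scene',a,(110,170,110,110)),('side',b,(240,260,120,110))]:
    c=cv2.resize(s['color'][y:y+h,x:x+w],None,fx=5,fy=5,interpolation=cv2.INTER_CUBIC); cv2.imwrite(f'pics/d_{n}.png',c[:,:,::-1])
E
```

```text
tip (array([637.93242152, 163.52160169, 149.25027276]), np.float64(1.1721605038963605)) [639.22227273 162.95100182 150.        ] [637.42266525 163.28933127 150.        ]
postend [613.69817139 349.73201252 150.        ] [609.75559503 350.38025422 150.        ]
stud top scene [636.21327363 201.7088042  171.        ]
h2 top [625.19651606 244.65296967 171.        ] [618.63547815 291.1805     171.        ]
post base [ 6.02392921e+02  3.62288255e+02 -1.13686838e-13] [612.69881126 376.5624556    0.        ]
tray scene ((664.0375366210938, -56.986328125), (136.53724670410156, 167.90496826171875), 4.802758693695068)
tray side ((652.0717163085938, -64.99490356445312), (132.80838012695312, 179.88768005371094), 4.874988555908203)
dish scene (((127.5732421875, 890.3194580078125), 226.8240509033203), ((474.42718505859375, 1001.571044921875), (297.72906494140625, 1049.015380859375), 98.11602020263672))
dish side (((472.6912536621094, -110.4632339477539), 57.2816276550293), ((473.30072021484375, -110.23194122314453), (108.00726318359375, 111.9743423461914), 164.66946411132812))
```

View pics/d_scene.png

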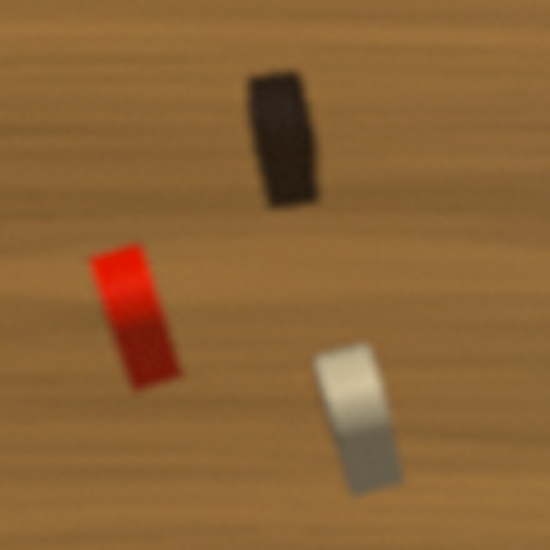

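View pics/d_side.png

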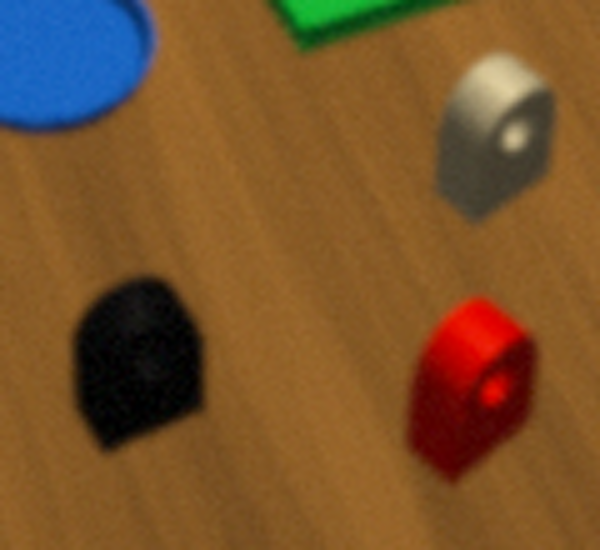

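Measured so far:
- **Bar:** tip at (638,163.5,150), triangulation gap 1.2 mm. It runs to the post along (-0.138,0.990), so the stand's yaw is about 7.9°.
- **Dish:** about (473,-110).
- **Tray:** about (660,-59), yaw 4.8°.

I'll move above the collar first and look with the wrist camera.

>>> apply_moves(rows=[21, -29, 6, 0, 0, -3.75, 42, -58, 12, 0, 0, -7.5, 63, -87, 18, 0, 0, -11.25, 84, -116, 24, 0, 0, -15, 105, -145, 30, 0, 0, -18.75], claw=0)

```text
time: 0.57
tcp_pos: [422.2, 505.7, 261.3]
tcp_rot: [0.0, 0.923, 0.384, -0.0]
wrist_force: [0.1, -0.1, 0.5]
finger_gap: 85.2
```

>>> apply_moves(rows=[21, -29, 6, 0, 0, -3.75, 42, -58, 12, 0, 0, -7.5, 63, -87, 18, 0, 0, -11.25, 84, -116, 24, 0, 0, -15, 105, -145, 30, 0, 0, -18.75])

```text
time: 0.98
tcp_pos: [527.2, 360.6, 291.5]
tcp_rot: [0.0, 0.974, 0.229, -0.0]
wrist_force: [0.9, 0.9, 0.1]
finger_gap: 85.6
```

>>> apply_moves(rows=[21, -29, 2, 0, 0, -3.75, 42, -58, 4, 0, 0, -7.5, 63, -87, 6, 0, 0, -11.25, 84, -116, 8, 0, 0, -15, 105, -145, 10, 0, 0, -18.75])

```text
time: 1.4
tcp_pos: [632.2, 215.7, 301.3]
tcp_rot: [0.0, 0.998, 0.067, -0.0]
wrist_force: [0.2, 0.5, 0.1]
finger_gap: 85.1
```

>>> apply_moves(rows=[0, 0, 0, 0, 0, 0, 0, 0, 0, 0, 0, 0, 0, 0, 0, 0, 0, 0, 0, 0, 0, 0, 0, 0, 0, 0, 0, 0, 0, 0])

```text
time: 1.82
tcp_pos: [630.7, 218.8, 301.1]
tcp_rot: [-0.0, 0.998, 0.07, -0.0]
wrist_force: [-0.0, 0.5, 0.4]
finger_gap: 85.5
```

```bash
cat >> h.py <<'E'
def st():
    s=ctrl.sense(); r=R_.from_quat(np.roll(s['tcp_rot'],-1)).as_matrix()
    print('t%.2f'%s['time'],s['tcp_pos'].round(1),'yaw %.2f'%np.degrees(np.arctan2(r[1,0],r[0,0])),'zax',r[:,2].round(3),'F',s['wrist_force'].round(1),'gap %.1f'%s['finger_gap'])
E
python3 - <<'E'
from h import *
st(); snap('wrist','w1.png')
E
```

```text
t1.82 [630.7 218.8 301.1] yaw 8.01 zax [-0.001  0.    -1.   ] F [-0.   0.5  0.4] gap 85.5
```

View pics/w1.png

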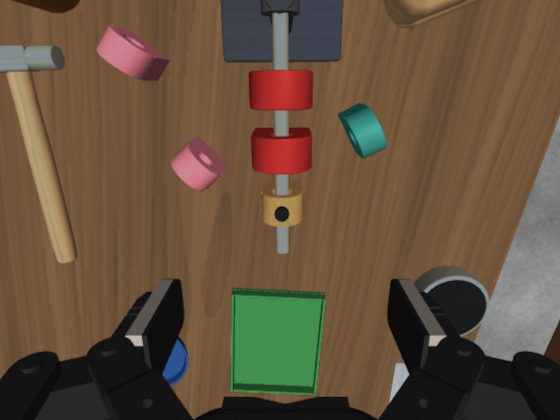

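The wrist view shows the bar from the post at (280,10) to its tip at (283,253). The collar and stud are at (282,213), heel 2 at (281,150), heel 1 at (281,90) and the tray centre at about (278,342). The pinks are to the left and turquoise to the right, all clear of the bar.

```bash
python3 - <<'E'
from h import *
w=load('wrist')
print('cam',w['position'])
for n,p,z in [('tip',(283,253),150),('barpost',(280.5,40),150),('stud',(282,213.5),171),('collar L',(262,222),147),('collar R',(301.5,222),147),
 ('h2 near bottom edge top',(281.5,171),146),('h2 top farL',(254,131),160),('h1',(281,108),146),('h2L',(251.5,150),146),('h2R',(311.5,150),146),('h1L',(249,90),146),('h1R',(313,90),146)]:
    print(n,onz(w,*p,z).round(1))
for n,p in dict(c1=(231.5,290),c2=(325,292),c3=(316,394),c4=(231,389)).items(): print(n,onz(w,*p,18).round(1))
tip=onz(w,283,253,150);b=onz(w,280.5,40,150);d=b-tip;print('yaw',np.degrees(np.arctan2(-d[0],d[1])))
E
```

```text
cam [619.44229202 302.29832624 442.29234651]
tip [637.3 158.7 150. ]
barpost [611.7 330.9 150. ]
stud [630.4 203.6 171. ]
collar L [615.1 184.5 147. ]
collar R [649.4 189.3 147. ]
h2 near bottom edge top [625.9 232.  146. ]
h2 top farL [600.3 263.7 160. ]
h1 [618.6 282.6 146. ]
h2L [599.  246.1 146. ]
h2R [647.9 253.  146. ]
h1L [592.  292.6 146. ]
h1R [641.5 299.5 146. ]
c1 [584.   29.4  18. ]
c2 [709.6  43.9  18. ]
c3 [ 727.2 -133.4   18. ]
c4 [ 598.8 -141.7   18. ]
yaw 8.470519736047041
```

>>> apply_moves(rows=[0, -8, -20, 0, 0, 0.3, 0, -15, -60, 0, 0, 0.3, 0, -15, -100, 0, 0, 0.3, 0, -15, -135, 0, 0, 0.3, 0, -15, -150, 0, 0, 0.3])

```text
time: 2.28
tcp_pos: [628.8, 202.7, 146.8]
tcp_rot: [0.001, 0.997, 0.072, -0.003]
wrist_force: [-0.9, 0.6, -0.5]
finger_gap: 84.8
```

>>> apply_moves(rows=[0, 0, -20, 0, 0, 0, 0, 0, -40, 0, 0, 0, 0, 0, -40, 0, 0, 0, 0, 0, -40, 0, 0, 0, 0, 0, -40, 0, 0, 0])

```text
time: 2.7
tcp_pos: [631.9, 202.8, 112.3]
tcp_rot: [-0.0, 0.997, 0.071, 0.0]
wrist_force: [0.0, 0.4, -0.1]
finger_gap: 85.3
```

```bash
python3 - <<'E'
from h import *
st(); s=snap('scene','s2.png'); cv2.imwrite('pics/s2c.png',cv2.resize(s['color'][120:290,290:450],None,fx=3.5,fy=3.5,interpolation=2)[:,:,::-1])
snap('wrist','w2.png')
E
```

```text
t2.70 [631.9 202.8 112.3] yaw 8.20 zax [ 0.001  0.    -1.   ] F [ 0.   0.4 -0.1] gap 85.3
```

View pics/s2c.png

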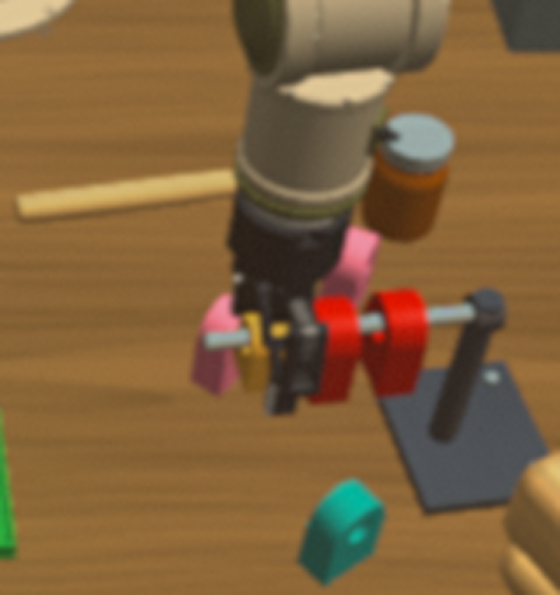

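View pics/w2.png

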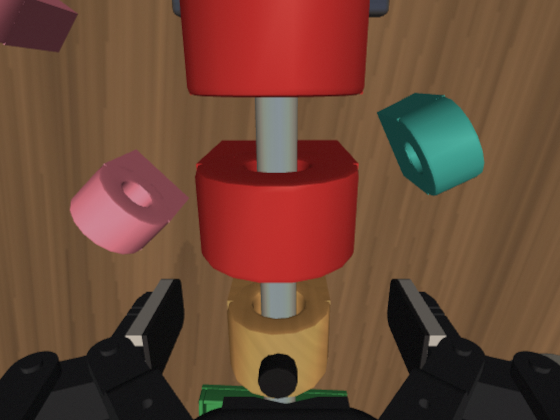

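```bash
python3 - <<'E'
from h import *
w=load('wrist');a=load('scene')
print('stud',onz(w,278,374,171), 'collar LR', onz(w,228,320,147),onz(w,329,320,147))
for P in [(632,203,133),(632+48,203+7,133),(632,203,112),(630,203,171)]:
    p=proj(a,P); print(P,p.round(1),((p-[290,120])*3.5).round(0), proj(w,P).round(0))
E
```

```text
stud [629.72915453 206.8794712  171.        ] collar LR [611.82049606 205.14804127 147.        ] [646.95530281 210.13917492 147.        ]
(632, 203, 133) [364.7 219.6] [262. 349.] [284. 308.]
(680, 210, 133) [370.2 234.8] [281. 402.] [408. 308.]
(632, 203, 112) [363.6 225.2] [258. 368.] [284. 281.]
(630, 203, 171) [366.8 208.5] [269. 310.] [277. 385.]
```

>>> apply_moves(rows=[-2, 2, -1, 0, 0, 0, -2, 2, -2, 0, 0, 0, -2, 2, -2, 0, 0, 0, -2, 2, -2, 0, 0, 0, -2, 2, -2, 0, 0, 0])

```text
time: 3.22
tcp_pos: [629.6, 204.3, 109.4]
tcp_rot: [0.0, 0.997, 0.071, 0.0]
wrist_force: [-0.2, -0.0, -0.0]
finger_gap: 85.3
```

>>> apply_moves(rows=[0, 0, 0, 0, 0, 0, 0, 0, 0, 0, 0, 0, 0, 0, 0, 0, 0, 0, 0, 0, 0, 0, 0, 0, 0, 0, 0, 0, 0, 0], claw=255)

```text
time: 3.63
tcp_pos: [629.6, 204.2, 109.4]
tcp_rot: [0.0, 0.997, 0.071, 0.0]
wrist_force: [-0.2, 0.3, 0.1]
finger_gap: 35.3
```

>>> apply_moves(rows=[0, 0, 0, 0, 0, 0, 0, 0, 0, 0, 0, 0, 0, 0, 0, 0, 0, 0, 0, 0, 0, 0, 0, 0, 0, 0, 0, 0, 0, 0])

```text
time: 4.05
tcp_pos: [629.6, 204.2, 109.4]
tcp_rot: [0.0, 0.997, 0.071, 0.0]
wrist_force: [-0.1, -0.4, 1.5]
finger_gap: 35.6
```

```bash
python3 - <<'E'
from h import *
st(); snap('wrist','w3.png')
E
```

```text
t4.05 [629.6 204.2 109.4] yaw 8.16 zax [ 0. -0. -1.] F [-0.1 -0.4  1.5] gap 35.6
```

View pics/w3.png

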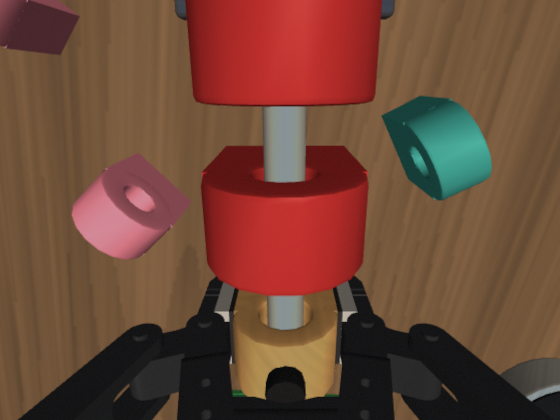

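Gripped (gap 35.6, collar 36 mm wide), and the bar sits central in the hole. I'll lift 3 mm and slide it out along the bar.

>>> apply_moves(rows=[0, 0, 2, 0, 0, 0, 0, 0, 3, 0, 0, 0, 1, -7, 3, 0, 0, 0, 2, -15, 3, 0, 0, 0, 3, -22, 3, 0, 0, 0])

```text
time: 4.52
tcp_pos: [632.6, 180.9, 112.2]
tcp_rot: [0.0, 0.997, 0.071, -0.0]
wrist_force: [0.1, -0.4, -1.1]
finger_gap: 35.2
```

```bash
python3 - <<'E'
from h import *
st()
E
```

```text
t4.52 [632.6 180.9 112.2] yaw 8.15 zax [-0.    -0.001 -1.   ] F [ 0.1 -0.4 -1.1] gap 35.2
```

>>> apply_moves(rows=[2, -12, 0, 0, 0, 0, 4, -26, 0, 0, 0, 0, 6, -40, 0, 0, 0, 0, 8, -54, 0, 0, 0, 0, 10, -68, 0, 0, 0, 0])

```text
time: 4.93
tcp_pos: [642.7, 112.0, 112.3]
tcp_rot: [0.0, 0.997, 0.071, 0.0]
wrist_force: [-0.0, 0.0, -0.4]
finger_gap: 35.7
```

```bash
python3 - <<'E'
from h import *
st(); snap('wrist','w4.png')
E
```

```text
t4.93 [642.7 112.  112.3] yaw 8.11 zax [ 0. -0. -1.] F [-0.   0.  -0.4] gap 35.7
```

View pics/w4.png

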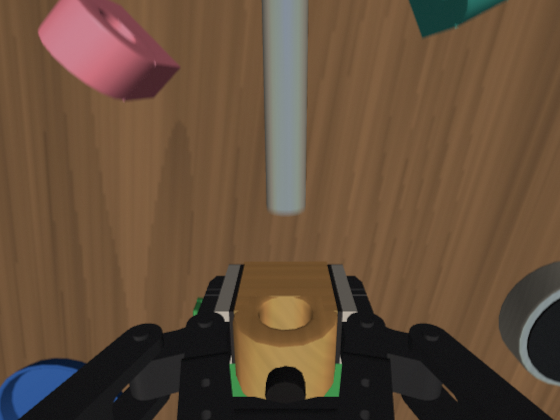

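The collar is off the bar. On to the dish.

>>> apply_moves(rows=[-10, -15, 10, 0, 0, 0, -27, -37, 15, 0, 0, 0, -44, -62, 15, 0, 0, 0, -64, -87, 15, 0, 0, 0, -84, -112, 15, 0, 0, 0])

```text
time: 5.4
tcp_pos: [557.8, 0.9, 127.5]
tcp_rot: [0.0, 0.997, 0.071, 0.0]
wrist_force: [0.3, -0.7, -0.2]
finger_gap: 35.6
```

>>> apply_moves(rows=[-17, -22, 0, 0, 0, 0, -34, -44, 0, 0, 0, 0, -52, -66, 0, 0, 0, 0, -70, -90, -20, 0, 0, 0, -85, -110, -60, 0, 0, 0])

```text
time: 5.82
tcp_pos: [475.8, -107.8, 74.3]
tcp_rot: [0.001, 0.998, 0.071, 0.003]
wrist_force: [0.6, -0.2, -1.8]
finger_gap: 35.2
```

>>> apply_moves(rows=[0, 0, 0, 0, 0, 0, 0, 0, 0, 0, 0, 0, 0, 0, 0, 0, 0, 0, 0, 0, 0, 0, 0, 0, 0, 0, 0, 0, 0, 0])

```text
time: 6.23
tcp_pos: [476.5, -104.7, 72.7]
tcp_rot: [0.0, 0.997, 0.072, 0.001]
wrist_force: [0.0, 0.9, -0.5]
finger_gap: 35.5
```

```bash
python3 - <<'E'
from h import *
st(); b=snap('side','b5.png');a=snap('scene','s5.png')
c=lambda s,x,y:cv2.resize(s['color'][y:y+110,x:x+110],(390,390),interpolation=2)
cv2.imwrite('pics/p5.png',np.hstack([c(a,190,150),c(b,195,200)])[:,:,::-1])
P=ctrl.sense()['tcp_pos']+[0,0,2]
print(proj(a,P)-[190,150],proj(b,P)-[195,200])
for p in [(474,-110,14)]: print(proj(a,p)-[190,150],proj(b,p)-[195,200])
E
```

```text
t6.23 [ 476.5 -104.7   72.7] yaw 8.26 zax [ 0.002 -0.    -1.   ] F [ 0.   0.9 -0.5] gap 35.5
[52.81246608 40.86333932] [52.67707685 48.72772884]
[52.06631918 55.31210964] [53.35652235 67.90721045]
```

View pics/p5.png

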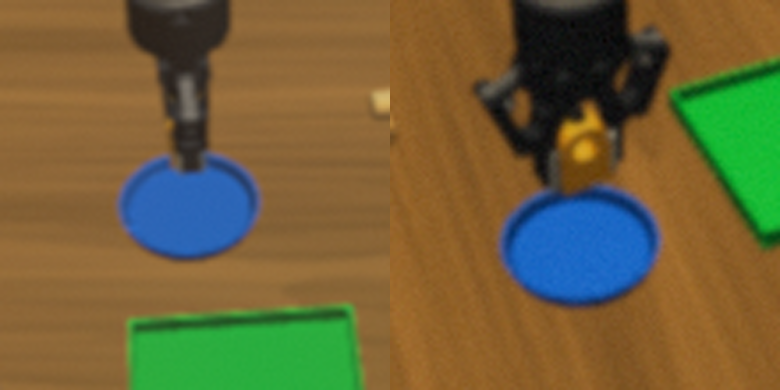

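Both views agree on the dish centre, about (476,-110). Going down.

>>> apply_moves(rows=[0, -3, -15, 0, 0, 0, 0, -5, -30, 0, 0, 0, 0, -5, -45, 0, 0, 0, 0, -5, -55, 0, 0, 0, 0, -5, -60, 0, 0, 0])

```text
time: 6.75
tcp_pos: [475.3, -109.9, 11.1]
tcp_rot: [-0.0, 0.997, 0.072, -0.0]
wrist_force: [0.1, -0.0, -0.4]
finger_gap: 35.5
```

>>> apply_moves(rows=[0, 0, -2, 0, 0, 0, 0, 0, -4, 0, 0, 0, 0, 0, -6, 0, 0, 0, 0, 0, -6, 0, 0, 0, 0, 0, -6, 0, 0, 0])

```text
time: 7.17
tcp_pos: [475.5, -110.4, 6.3]
tcp_rot: [0.0, 0.997, 0.071, 0.0]
wrist_force: [0.4, -0.4, -1.2]
finger_gap: 35.0
```

```bash
python3 - <<'E'
from h import *
st()
E
```

```text
t7.17 [ 475.5 -110.4    6.3] yaw 8.17 zax [ 0.001 -0.    -1.   ] F [ 0.4 -0.4 -1.2] gap 35.0
```

>>> apply_moves(rows=[0, 0, -1, 0, 0, 0, 0, 0, -2, 0, 0, 0, 0, 0, -2, 0, 0, 0, 0, 0, -2, 0, 0, 0, 0, 0, -2, 0, 0, 0])

```text
time: 7.58
tcp_pos: [475.3, -110.4, 4.0]
tcp_rot: [0.0, 0.997, 0.071, 0.0]
wrist_force: [0.2, 0.1, -1.1]
finger_gap: 35.5
```

```bash
python3 - <<'E'
from h import *
st(); b=snap('side','b6.png')
cv2.imwrite('pics/p6.png',cv2.resize(b['color'][215:305,205:305],None,fx=6,fy=6,interpolation=2)[:,:,::-1])
E
```

```text
t7.58 [ 475.3 -110.4    4. ] yaw 8.16 zax [ 0. -0. -1.] F [ 0.2  0.1 -1.1] gap 35.5
```

View pics/p6.png

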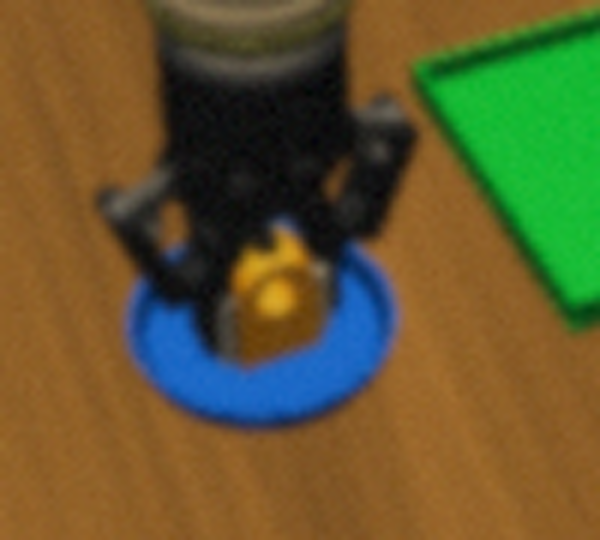

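The collar is centred in the dish, just above the floor. I'll lower it 1 mm more and open part-way.

>>> apply_moves(rows=[0, 0, -1, 0, 0, 0, 0, 0, -1, 0, 0, 0, 0, 0, -1, 0, 0, 0, 0, 0, -1, 0, 0, 0, 0, 0, -1, 0, 0, 0])

```text
time: 8.05
tcp_pos: [475.3, -110.5, 3.2]
tcp_rot: [0.0, 0.997, 0.071, 0.0]
wrist_force: [-0.4, 0.3, 4.9]
finger_gap: 35.6
```

>>> apply_moves(rows=[0, 0, 0, 0, 0, 0, 0, 0, 0, 0, 0, 0, 0, 0, 0, 0, 0, 0, 0, 0, 0, 0, 0, 0, 0, 0, 0, 0, 0, 0], claw=90)

```text
time: 8.47
tcp_pos: [475.3, -110.4, 2.9]
tcp_rot: [0.0, 0.997, 0.071, -0.0]
wrist_force: [0.3, 0.9, -0.3]
finger_gap: 54.9
```

>>> apply_moves(rows=[0, 0, 8, 0, 0, 0, 0, 0, 20, 0, 0, 0, 0, 0, 40, 0, 0, 0, 0, 0, 70, 0, 0, 0, 0, 0, 110, 0, 0, 0])

```text
time: 8.88
tcp_pos: [474.0, -110.2, 113.0]
tcp_rot: [-0.0, 0.997, 0.071, -0.002]
wrist_force: [-0.3, 0.2, -0.8]
finger_gap: 55.2
```

>>> apply_moves(rows=[0, 0, 40, 0, 0, 0, 0, 0, 80, 0, 0, 0, 0, 0, 120, 0, 0, 0, 0, 0, 150, 0, 0, 0, 0, 0, 150, 0, 0, 0], claw=0)

```text
time: 9.3
tcp_pos: [477.3, -111.1, 269.2]
tcp_rot: [0.001, 0.997, 0.071, 0.005]
wrist_force: [0.6, 0.2, -0.6]
finger_gap: 85.2
```

```bash
python3 - <<'E'
from h import *
st(); b=snap('side','b7.png'); w=snap('wrist','w7.png')
cv2.imwrite('pics/p7.png',cv2.resize(b['color'][215:305,205:305],None,fx=6,fy=6,interpolation=2)[:,:,::-1])
E
```

```text
t9.30 [ 477.3 -111.1  269.2] yaw 8.13 zax [ 0.009 -0.    -1.   ] F [ 0.6  0.2 -0.6] gap 85.2
```

View pics/p7.png

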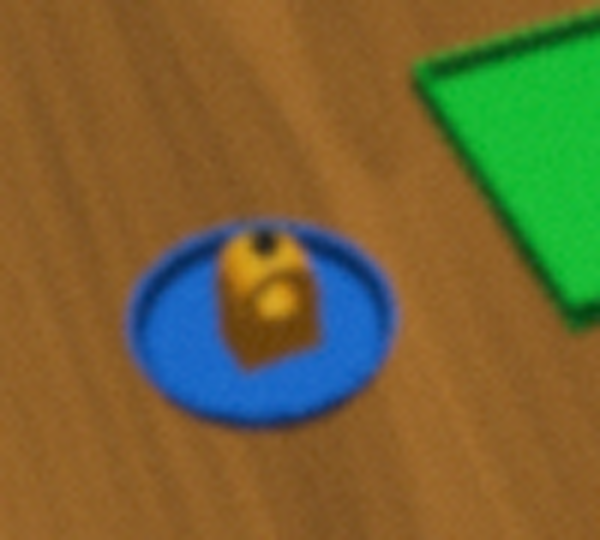

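View pics/w7.png

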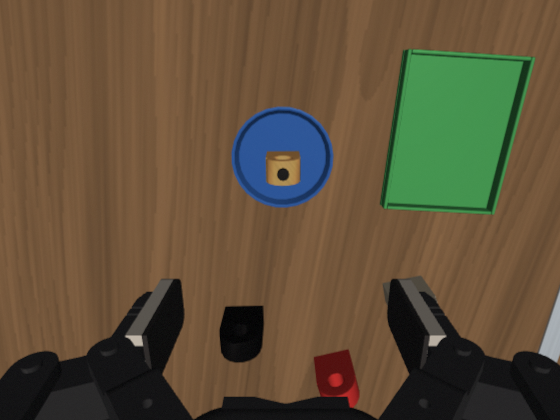

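The collar stands upright in the middle of the dish (wrist px (283,165), dish centre (283,157)). The tray corners are visible at (407,50), (532,58), (493,213) and (384,207). The bench red heel is at (337,380), black at (242,332) and grey partly hidden at (408,285).

```bash
python3 - <<'E'
from h import *
w=load('wrist');a=load('scene');b=load('side')
C=[onz(w,*p,18)[:2] for p in [(407,50),(532,58),(493,213),(384,207)]]
print('tray',np.round(C,0).tolist(),np.mean(C,0)); d=C[1]-C[0];print(np.degrees(np.arctan2(d[1],d[0])));d=C[0]-C[3];print(np.degrees(np.arctan2(-d[0],d[1])))
print('dish',onz(w,283,157,14))
print('h3 scene base corners',onz(a,137,248,0),onz(a,146.4,245.2,0))
for p in [(330,356.4),(321.6,348),(346,340)]: print('h3 side base',onz(b,*p,0))
for p in [(315,355),(350,352)]: print('h3 wrist base far',onz(w,*p,0))
E
```

```text
tray [[582.0, 20.0], [708.0, 30.0], [724.0, -135.0], [597.0, -145.0]] [652.88125926 -57.42967904]
4.818705212627641
5.345485435739238
dish [ 475.02211317 -104.80576171   14.        ]
h3 scene base corners [ 616.66764646 -384.25044046    0.        ] [ 607.16800163 -360.87976156    0.        ]
h3 side base [ 568.96006747 -405.95039811    0.        ]
h3 side base [ 5.60183046e+02 -3.80379496e+02 -1.13686838e-13]
h3 side base [ 619.2032234  -378.53543855    0.        ]
h3 wrist base far [ 558.49386235 -377.51803707    0.        ]
h3 wrist base far [ 605.89825094 -365.81765231    0.        ]
```

>>> apply_moves(rows=[11, -27, -4, 0, 0, 1.4, 22, -54, -8, 0, 0, 2.8, 33, -81, -12, 0, 0, 4.2, 44, -108, -16, 0, 0, 5.6, 55, -135, -20, 0, 0, 7])

```text
time: 9.82
tcp_pos: [529.7, -246.3, 241.1]
tcp_rot: [-0.001, 0.991, 0.133, -0.001]
wrist_force: [0.3, -0.1, -0.2]
finger_gap: 85.3
```

>>> apply_moves(rows=[11, -27, -4, 0, 0, 1.4, 22, -54, -8, 0, 0, 2.8, 33, -81, -12, 0, 0, 4.2, 44, -108, -16, 0, 0, 5.6, 55, -135, -20, 0, 0, 7])

```text
time: 10.23
tcp_pos: [584.7, -381.2, 220.5]
tcp_rot: [-0.001, 0.981, 0.193, -0.001]
wrist_force: [0.2, 0.3, 0.2]
finger_gap: 85.2
```

>>> apply_moves(rows=[0, 0, 0, 0, 0, 0, 0, 0, 0, 0, 0, 0, 0, 0, 0, 0, 0, 0, 0, 0, 0, 0, 0, 0, 0, 0, 0, 0, 0, 0])

```text
time: 10.65
tcp_pos: [585.2, -379.0, 222.9]
tcp_rot: [-0.0, 0.981, 0.193, -0.0]
wrist_force: [-0.6, -0.3, -0.7]
finger_gap: 85.4
```

```bash
python3 - <<'E'
from h import *
st(); w=snap('wrist','w8.png')
E
```

```text
t10.65 [ 585.2 -379.   222.9] yaw 22.24 zax [-0.     0.001 -1.   ] F [-0.6 -0.3 -0.7] gap 85.4
```

View pics/w8.png

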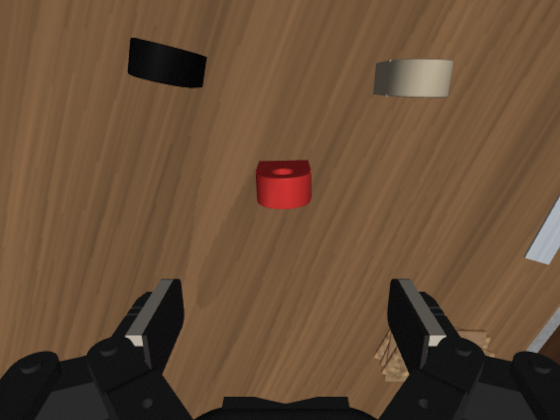

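The wrist view shows the bench red heel at (284,184), aligned with the jaws. Black at (168,62) and grey at (413,78) are well clear.

```bash
python3 - <<'E'
from h import *
w=load('wrist');P=ctrl.sense()['tcp_pos']
th=np.radians(22.2);X=np.array([np.cos(th),np.sin(th),0]);Y=np.array([-np.sin(th),np.cos(th),0])
for n,p,z in [('base L',(258.5,161),0),('base R',(309.5,161),0),('L48',(256.5,178),48),('R48',(311.5,178),48),('top back',(284,172),73),('top front',(284,207),73)]:
    q=onz(w,*p,z); print(n,q.round(1),'rel',((q-P)@X).round(1),((q-P)@Y).round(1))
hs=cv2.cvtColor(w['color'],cv2.COLOR_RGB2HSV); m=((hs[...,0]<6)|(hs[...,0]>174))&(hs[...,1]>170); m[300:]=0
ys,xs=np.nonzero(m);print(xs.min(),xs.max(),ys.min(),ys.max())
E
```

```text
base L [ 557.  -381.8    0. ] rel -27.2 8.3
base R [ 605.3 -362.1    0. ] rel 24.9 8.3
L48 [ 560.5 -386.3   48. ] rel -25.8 2.8
R48 [ 606.3 -367.6   48. ] rel 23.8 2.8
top back [ 579.1 -366.2   73. ] rel -0.9 14.3
top front [ 590.6 -394.5   73. ] rel -0.9 -16.2
192 310 85 208
```

>>> apply_moves(rows=[0, -3, -30, 0, 0, 0, 0, -3, -65, 0, 0, 0, 0, -3, -100, 0, 0, 0, 0, -3, -125, 0, 0, 0, 0, -3, -140, 0, 0, 0])

```text
time: 11.12
tcp_pos: [584.2, -381.7, 80.1]
tcp_rot: [-0.001, 0.981, 0.193, -0.001]
wrist_force: [0.2, 0.5, 0.5]
finger_gap: 85.4
```

>>> apply_moves(rows=[0, 0, -15, 0, 0, 0, 0, 0, -30, 0, 0, 0, 0, 0, -45, 0, 0, 0, 0, 0, -60, 0, 0, 0, 0, 0, -72, 0, 0, 0])

```text
time: 11.53
tcp_pos: [585.3, -383.0, 9.6]
tcp_rot: [-0.0, 0.981, 0.192, -0.0]
wrist_force: [0.1, 0.3, -0.1]
finger_gap: 85.4
```

```bash
python3 - <<'E'
from h import *
st(); w=snap('wrist','w9.png')
E
```

```text
t11.53 [ 585.3 -383.     9.6] yaw 22.19 zax [-0.  0. -1.] F [ 0.1  0.3 -0.1] gap 85.4
```

View pics/w9.png

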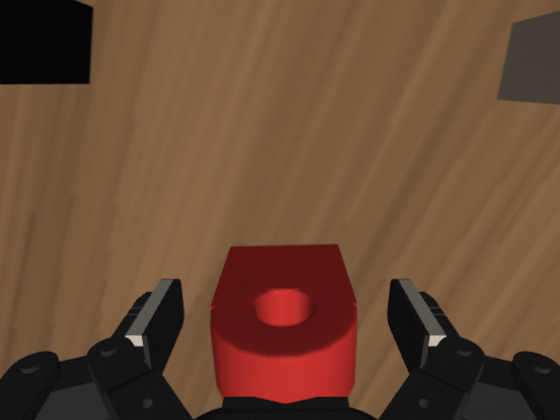

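```bash
python3 - <<'E'
from h import *
w=load('wrist');P=ctrl.sense()['tcp_pos']
th=np.radians(22.2);X=np.array([np.cos(th),np.sin(th),0]);Y=np.array([-np.sin(th),np.cos(th),0])
for n,p,z in [('base L',(230,246),0),('base R',(338,244.5),0),('hole',(284,308),48),('topfront',(284,402),73)]:
    q=onz(w,*p,z); print(n,q.round(1),'rel',((q-P)@X).round(1),((q-P)@Y).round(1))
E
```

```text
base L [ 557.1 -380.5    0. ] rel -24.3 12.1
base R [ 602.7 -361.1    0. ] rel 25.2 12.8
hole [ 580.3 -371.1   48. ] rel 0.6 12.0
topfront [ 585.5 -383.7   73. ] rel 0.7 -1.6
```

>>> apply_moves(rows=[0, 0, 0, 0, 0, 0, 0, 0, 0, 0, 0, 0, 0, 0, 0, 0, 0, 0, 0, 0, 0, 0, 0, 0, 0, 0, 0, 0, 0, 0], claw=255)

```text
time: 12.0
tcp_pos: [585.9, -383.8, 12.1]
tcp_rot: [0.001, 0.981, 0.192, 0.001]
wrist_force: [0.0, 0.3, 4.2]
finger_gap: 49.2
```

>>> apply_moves(rows=[0, 0, 0, 0, 0, 0, 0, 0, 10, 0, 0, 0, 0, 0, 40, 0, 0, 0, 0, 0, 80, 0, 0, 0, 0, 0, 110, 0, 0, 0])

```text
time: 12.42
tcp_pos: [585.2, -383.6, 123.5]
tcp_rot: [0.0, 0.981, 0.192, 0.0]
wrist_force: [0.1, -0.2, -0.8]
finger_gap: 49.4
```

```bash
python3 - <<'E'
from h import *
st(); w=snap('wrist','w10.png')
E
```

```text
t12.42 [ 585.2 -383.6  123.5] yaw 22.15 zax [ 0. -0. -1.] F [ 0.1 -0.2 -0.8] gap 49.4
```

View pics/w10.png

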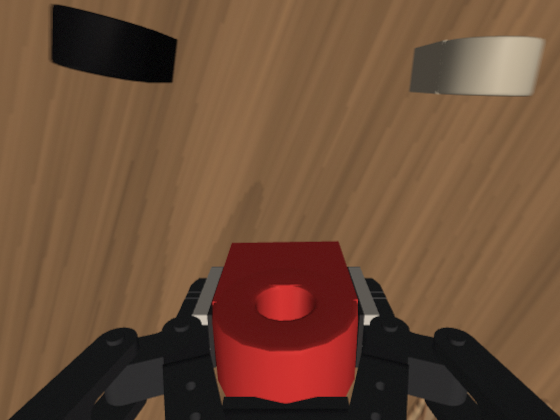

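Gripped (49.4 mm, and it is 50 mm wide). I'll carry it at this height to the tray's -y slot, (659,-108), yaw 5°.

>>> apply_moves(rows=[6, 26, 4, 0, 0, -1.7, 14, 54, 6, 0, 0, -3.4, 22, 82, 6, 0, 0, -5.1, 30, 110, 6, 0, 0, -6.8, 37, 138, 6, 0, 0, -8.5])

```text
time: 12.88
tcp_pos: [622.5, -244.0, 127.5]
tcp_rot: [-0.0, 0.993, 0.118, 0.0]
wrist_force: [0.1, 0.1, -1.1]
finger_gap: 49.1
```

>>> apply_moves(rows=[7, 28, 0, 0, 0, -1.7, 15, 56, 0, 0, 0, -3.4, 22, 84, 0, 0, 0, -5.1, 30, 112, -20, 0, 0, -6.8, 37, 138, -40, 0, 0, -8.5])

```text
time: 13.3
tcp_pos: [660.5, -105.6, 88.1]
tcp_rot: [-0.0, 0.999, 0.045, 0.002]
wrist_force: [0.1, 0.5, -1.9]
finger_gap: 49.8
```

>>> apply_moves(rows=[0, 0, 0, 0, 0, 0, 0, 0, 0, 0, 0, 0, 0, 0, 0, 0, 0, 0, 0, 0, 0, 0, 0, 0, 0, 0, 0, 0, 0, 0])

```text
time: 13.72
tcp_pos: [659.3, -109.1, 87.8]
tcp_rot: [0.0, 0.999, 0.044, 0.001]
wrist_force: [0.3, 0.4, -0.6]
finger_gap: 49.7
```

```bash
python3 - <<'E'
from h import *
st(); w=snap('wrist','w11.png');b=snap('side','b11.png');a=snap('scene','s11.png')
c=lambda s,x,y:cv2.resize(s['color'][y:y+110,x:x+110],(390,390),interpolation=2)
cv2.imwrite('pics/p11.png',np.hstack([c(a,205,190),c(b,255,180)])[:,:,::-1])
E
```

```text
t13.72 [ 659.3 -109.1   87.8] yaw 5.06 zax [ 0.001 -0.001 -1.   ] F [ 0.3  0.4 -0.6] gap 49.7
```

View pics/p11.png

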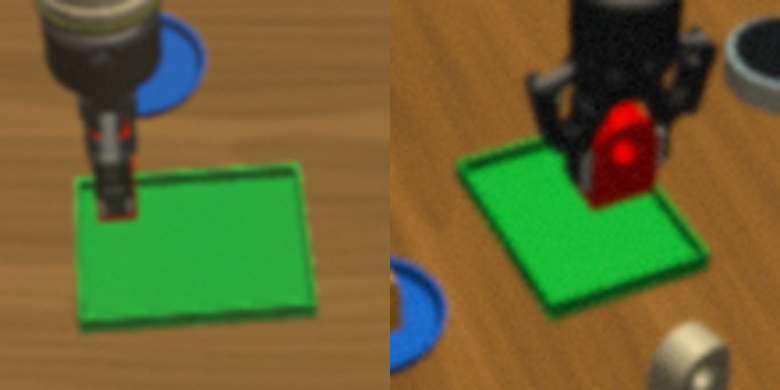

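View pics/w11.png

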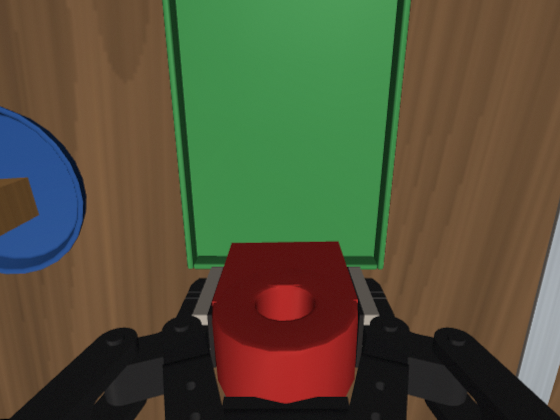

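```bash
python3 - <<'E'
from h import *
w=load('wrist');P=ctrl.sense()['tcp_pos']
th=np.radians(5.06);X=np.array([np.cos(th),np.sin(th),0]);Y=np.array([-np.sin(th),np.cos(th),0])
for n,p,z in [('-y rim outer L',(187,269),18),('R',(384,269),18),('inner rim edge L',(192,258),18),('heel base back L',(231,244),76),('R',(340,242),76)]:
    q=onz(w,*p,z); print(n,q.round(1),'rel',((q-P)@X).round(1),((q-P)@Y).round(1))
E
```

```text
-y rim outer L [ 598.1 -146.6   18. ] rel -64.3 -32.6
R [ 727.2 -135.3   18. ] rel 65.2 -32.7
inner rim edge L [ 601.4 -138.2   18. ] rel -60.3 -24.5
heel base back L [633.4 -98.2  76. ] rel -24.9 12.5
R [683.7 -92.8  76. ] rel 25.7 13.4
```

Wall clearance is about 13 mm and it is centred in x. Lowering.

>>> apply_moves(rows=[0, 0, -15, 0, 0, 0, 0, 0, -35, 0, 0, 0, 0, 0, -52, 0, 0, 0, 0, 0, -64, 0, 0, 0, 0, 0, -68, 0, 0, 0])

```text
time: 14.28
tcp_pos: [658.3, -107.6, 17.2]
tcp_rot: [-0.0, 0.999, 0.045, -0.001]
wrist_force: [-0.9, 0.3, -0.9]
finger_gap: 49.3
```

>>> apply_moves(rows=[0, 0, -1, 0, 0, 0, 0, 0, -2, 0, 0, 0, 0, 0, -3, 0, 0, 0, 0, 0, -3, 0, 0, 0, 0, 0, -3, 0, 0, 0])

```text
time: 14.7
tcp_pos: [659.6, -107.4, 16.6]
tcp_rot: [0.0, 0.999, 0.045, 0.0]
wrist_force: [-1.0, 0.7, -1.4]
finger_gap: 49.3
```

```bash
python3 - <<'E'
from h import *
st()
E
```

```text
t14.70 [ 659.6 -107.4   16.6] yaw 5.17 zax [ 0.001 -0.    -1.   ] F [-1.   0.7 -1.4] gap 49.3
```

>>> apply_moves(rows=[0, 0, -1, 0, 0, 0, 0, 0, -1, 0, 0, 0, 0, 0, -1, 0, 0, 0, 0, 0, -1, 0, 0, 0, 0, 0, -1, 0, 0, 0])

```text
time: 15.12
tcp_pos: [659.7, -107.4, 16.1]
tcp_rot: [0.0, 0.999, 0.045, 0.001]
wrist_force: [-2.0, 0.7, 7.1]
finger_gap: 49.4
```

>>> apply_moves(rows=[0, 0, 0, 0, 0, 0, 0, 0, 0, 0, 0, 0, 0, 0, 0, 0, 0, 0, 0, 0, 0, 0, 0, 0, 0, 0, 0, 0, 0, 0], claw=55)

```text
time: 15.53
tcp_pos: [659.3, -107.4, 14.9]
tcp_rot: [0.0, 0.999, 0.045, -0.0]
wrist_force: [-0.7, -0.4, 0.3]
finger_gap: 66.8
```

>>> apply_moves(rows=[0, 0, 8, 0, 0, 0, 0, 0, 25, 0, 0, 0, 0, 0, 55, 0, 0, 0, 0, 0, 90, 0, 0, 0, 0, 0, 130, 0, 0, 0])

```text
time: 15.95
tcp_pos: [658.3, -107.3, 145.6]
tcp_rot: [-0.0, 0.999, 0.045, -0.001]
wrist_force: [0.8, 0.7, 0.1]
finger_gap: 67.5
```

```bash
python3 - <<'E'
from h import *
st(); w=snap('wrist','w12.png');b=snap('side','b12.png');a=snap('scene','s12.png')
c=lambda s,x,y:cv2.resize(s['color'][y:y+110,x:x+110],(390,390),interpolation=2)
cv2.imwrite('pics/p12.png',np.hstack([c(a,205,190),c(b,255,180)])[:,:,::-1])
E
```

```text
t15.95 [ 658.3 -107.3  145.6] yaw 5.16 zax [-0.003  0.    -1.   ] F [0.8 0.7 0.1] gap 67.5
```

View pics/p12.png

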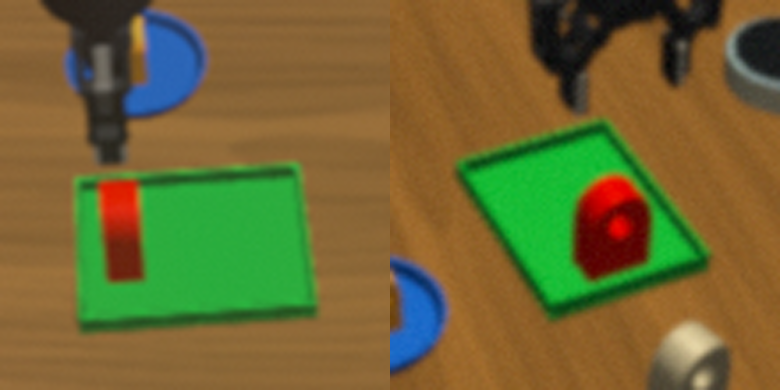

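Heel 3 stands upright in the tray's -y slot. Now heel 2, approaching from above.

>>> apply_moves(rows=[-3, 30, 20, 0, 0, 0.3, -7, 65, 45, 0, 0, 0.6, -10, 100, 70, 0, 0, 0.9, -14, 137, 90, 0, 0, 1.2, -17, 175, 95, 0, 0, 1.6], claw=0)

```text
time: 16.52
tcp_pos: [642.7, 67.7, 242.4]
tcp_rot: [0.0, 0.998, 0.058, 0.001]
wrist_force: [1.9, 0.2, -0.1]
finger_gap: 85.2
```

>>> apply_moves(rows=[-3, 37, 0, 0, 0, 0.3, -7, 74, 0, 0, 0, 0.6, -10, 111, 0, 0, 0, 0.9, -14, 148, 0, 0, 0, 1.2, -17, 180, 0, 0, 0, 1.6])

```text
time: 16.93
tcp_pos: [624.0, 250.4, 239.0]
tcp_rot: [-0.0, 0.997, 0.074, -0.001]
wrist_force: [0.2, 0.4, -0.1]
finger_gap: 85.3
```

>>> apply_moves(rows=[0, 0, 0, 0, 0, 0, 0, 0, 0, 0, 0, 0, 0, 0, 0, 0, 0, 0, 0, 0, 0, 0, 0, 0, 0, 0, 0, 0, 0, 0])

```text
time: 17.35
tcp_pos: [625.6, 245.6, 239.9]
tcp_rot: [0.0, 0.997, 0.072, -0.0]
wrist_force: [-0.4, -0.5, -1.0]
finger_gap: 85.3
```

```bash
python3 - <<'E'
from h import *
st(); w=snap('wrist','w13.png')
E
```

```text
t17.35 [625.6 245.6 239.9] yaw 8.22 zax [-0.    -0.001 -1.   ] F [-0.4 -0.5 -1. ] gap 85.3
```

View pics/w13.png

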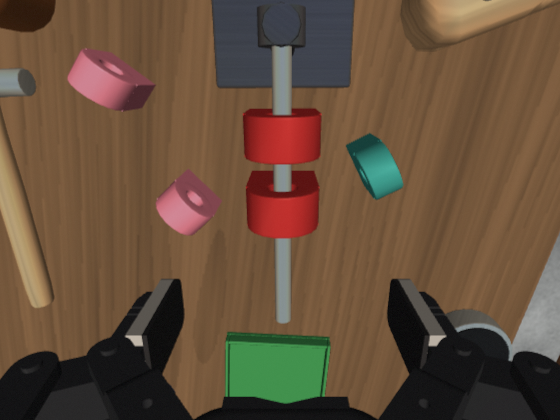

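Heel 2 is at (282,203), heel 1 behind it at (282,136), and the bar tip at (284,320).

```bash
cat > rel.py <<'E'
from h import *
def rel(yaw,pts):
    w=load('wrist');P=ctrl.sense()['tcp_pos'];th=np.radians(yaw)
    X=np.array([np.cos(th),np.sin(th),0]);Y=np.array([-np.sin(th),np.cos(th),0])
    for n,p,z in pts:
        q=onz(w,*p,z); print(n,q.round(1),'rel',((q-P)@X).round(1),((q-P)@Y).round(1))
E
python3 - <<'E'
from rel import *
rel(8.2,[('front top',(282,236),171),('back foot L',(254,172),98),('back foot R',(312,172),98),('L',(247,198),146),('R',(318.5,198),146),('h1 front top',(282,163),171),('h1 L',(244,130),146),('h1R',(321,130),146),('tip',(284,322),150),('bar up',(282.5,60),150)])
E
```

```text
front top [625.  237.5 171. ] rel -1.8 -8.2
back foot L [598.7 257.8  98. ] rel -24.9 15.6
back foot R [644.8 264.5  98. ] rel 21.7 15.6
L [598.7 251.2 146. ] rel -25.9 9.1
R [647.  258.1 146. ] rel 22.9 9.1
h1 front top [618.4 284.  171. ] rel -1.7 38.7
h1 L [591.8 296.4 146. ] rel -26.2 54.8
h1R [640.7 303.5 146. ] rel 23.2 54.8
tip [637.5 158.  150. ] rel -0.7 -88.7
bar up [610.5 341.  150. ] rel -1.4 96.3
```

>>> apply_moves(rows=[-1, 2, -20, 0, 0, 0, -2, 4, -50, 0, 0, 0, -2, 4, -85, 0, 0, 0, -2, 4, -115, 0, 0, 0, -2, 4, -130, 0, 0, 0])

```text
time: 17.82
tcp_pos: [621.8, 250.1, 106.5]
tcp_rot: [0.001, 0.997, 0.072, -0.002]
wrist_force: [-0.5, -0.0, 0.6]
finger_gap: 85.3
```

>>> apply_moves(rows=[0, 0, 0, 0, 0, 0, 0, 0, 0, 0, 0, 0, 0, 0, 0, 0, 0, 0, 0, 0, 0, 0, 0, 0, 0, 0, 0, 0, 0, 0])

```text
time: 18.23
tcp_pos: [624.1, 251.7, 111.6]
tcp_rot: [-0.0, 0.997, 0.073, 0.001]
wrist_force: [0.8, -0.3, -0.9]
finger_gap: 85.2
```

```bash
python3 - <<'E'
from h import *
st(); w=snap('wrist','w14.png')
E
```

```text
t18.23 [624.1 251.7 111.6] yaw 8.35 zax [ 0.002  0.001 -1.   ] F [ 0.8 -0.3 -0.9] gap 85.2
```

View pics/w14.png

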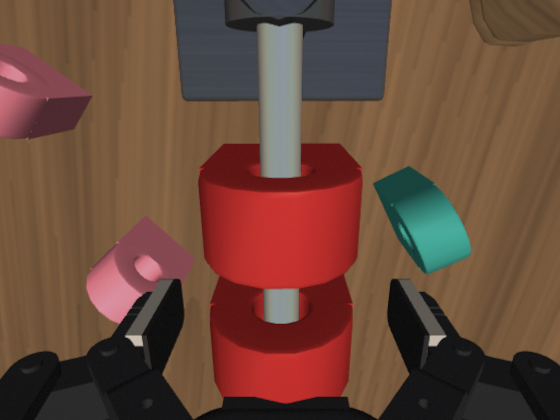

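Heel 2 is between the pads, with its hole at (281,307) (about 285,303 when held squarely). Closing.

>>> apply_moves(rows=[-1, 0, 0, 0, 0, 0, -1, 0, 0, 0, 0, 0, -1, 0, 0, 0, 0, 0, -1, 0, 0, 0, 0, 0, -1, 0, 0, 0, 0, 0], claw=255)

```text
time: 18.7
tcp_pos: [622.5, 251.7, 110.4]
tcp_rot: [-0.0, 0.997, 0.073, 0.0]
wrist_force: [-0.6, 0.8, 5.0]
finger_gap: 49.1
```

>>> apply_moves(rows=[0, 0, 0, 0, 0, 0, 0, 0, 0, 0, 0, 0, 0, 0, 0, 0, 0, 0, 0, 0, 0, 0, 0, 0, 0, 0, 0, 0, 0, 0])

```text
time: 19.12
tcp_pos: [622.5, 251.7, 110.4]
tcp_rot: [-0.0, 0.997, 0.073, 0.0]
wrist_force: [-2.1, 0.5, 4.8]
finger_gap: 49.8
```

```bash
python3 - <<'E'
from h import *
st(); w=snap('wrist','w15.png')
E
```

```text
t19.12 [622.5 251.7 110.4] yaw 8.37 zax [ 0.001  0.    -1.   ] F [-2.1  0.5  4.8] gap 49.8
```

View pics/w15.png

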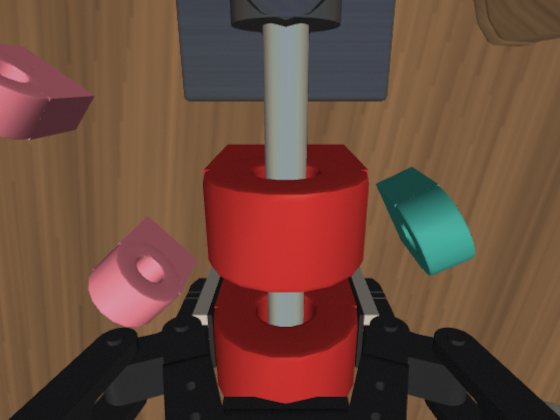

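Gripped (49.8). The upward 4.8 N is the hole's top resting on the bar. I'll lift 4.5 mm and check.

>>> apply_moves(rows=[0, 0, 1, 0, 0, 0, 0, 0, 2, 0, 0, 0, 0, 0, 4, 0, 0, 0, 0, 0, 4.5, 0, 0, 0, 0, 0, 4.5, 0, 0, 0])

```text
time: 19.58
tcp_pos: [622.3, 251.5, 114.5]
tcp_rot: [0.0, 0.997, 0.073, -0.0]
wrist_force: [-0.8, 0.3, -1.0]
finger_gap: 49.0
```

>>> apply_moves(rows=[1, -5, 0, 0, 0, 0, 2, -14, 0, 0, 0, 0, 4, -26, 0, 0, 0, 0, 6, -38, 0, 0, 0, 0, 7, -50, 0, 0, 0, 0])

```text
time: 20.0
tcp_pos: [629.7, 199.2, 114.5]
tcp_rot: [0.0, 0.997, 0.072, 0.0]
wrist_force: [0.2, 0.2, -0.7]
finger_gap: 49.0
```

>>> apply_moves(rows=[2, -14, 0, 0, 0, 0, 4, -28, 0, 0, 0, 0, 6, -43, 0, 0, 0, 0, 8, -59, 0, 0, 0, 0, 11, -77, 0, 0, 0, 0])

```text
time: 20.42
tcp_pos: [640.3, 123.0, 114.4]
tcp_rot: [-0.0, 0.997, 0.073, -0.0]
wrist_force: [-0.1, -0.3, -1.0]
finger_gap: 49.2
```

```bash
python3 - <<'E'
from h import *
st(); w=snap('wrist','w16.png')
E
```

```text
t20.42 [640.3 123.  114.4] yaw 8.37 zax [-0.  0. -1.] F [-0.1 -0.3 -1. ] gap 49.2
```

View pics/w16.png

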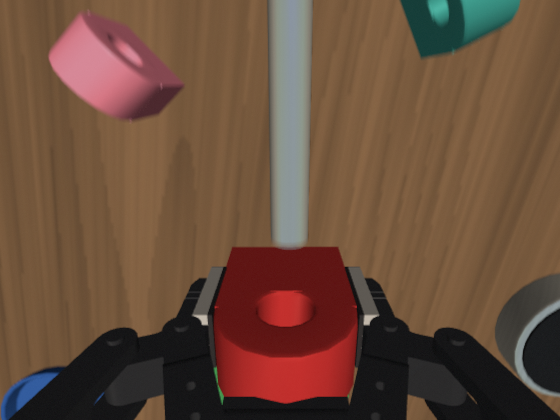

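Clear of the bar. On to the tray's middle slot.

>>> apply_moves(rows=[2, -25, 0, 0, 0, 0, 5, -60, 0, 0, 0, -0.8, 8, -96, 0, 0, 0, -1.7, 11, -132, 0, 0, 0, -2.5, 14, -165, 0, 0, 0, -3.4])

```text
time: 20.88
tcp_pos: [654.1, -43.8, 114.6]
tcp_rot: [0.0, 0.999, 0.042, 0.0]
wrist_force: [1.1, 0.0, -0.5]
finger_gap: 49.3
```

>>> apply_moves(rows=[1, -10, 0, 0, 0, 0, 1, -16, 0, 0, 0, 0, 1, -16, -5, 0, 0, 0, 1, -16, -15, 0, 0, 0, 1, -16, -25, 0, 0, 0])

```text
time: 21.3
tcp_pos: [655.3, -54.2, 88.5]
tcp_rot: [-0.001, 0.999, 0.045, 0.0]
wrist_force: [-0.5, -0.5, -1.3]
finger_gap: 49.4
```

>>> apply_moves(rows=[0, 0, 0, 0, 0, 0, 0, 0, 0, 0, 0, 0, 0, 0, 0, 0, 0, 0, 0, 0, 0, 0, 0, 0, 0, 0, 0, 0, 0, 0])

```text
time: 21.72
tcp_pos: [655.5, -56.2, 89.8]
tcp_rot: [0.0, 0.999, 0.044, 0.0]
wrist_force: [-0.3, 0.5, -0.5]
finger_gap: 49.1
```

```bash
python3 - <<'E'
from h import *
st(); w=snap('wrist','w17.png');b=snap('side','b17.png');a=snap('scene','s17.png')
c=lambda s,x,y:cv2.resize(s['color'][y:y+110,x:x+110],(390,390),interpolation=2)
cv2.imwrite('pics/p17.png',np.hstack([c(a,205,190),c(b,255,180)])[:,:,::-1])
E
```

```text
t21.72 [655.5 -56.2  89.8] yaw 4.99 zax [ 0.001 -0.    -1.   ] F [-0.3  0.5 -0.5] gap 49.1
```

View pics/p17.png

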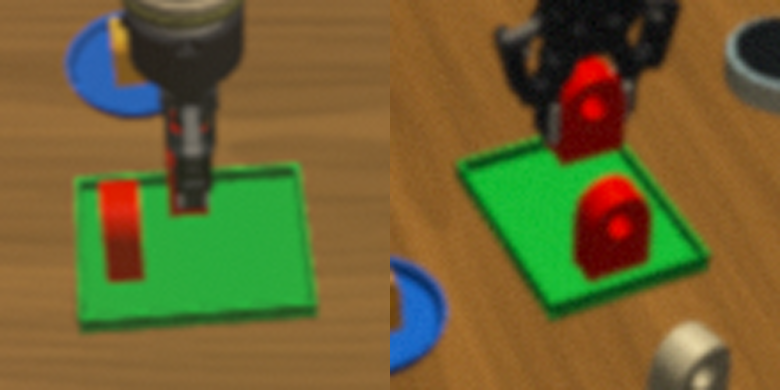

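View pics/w17.png

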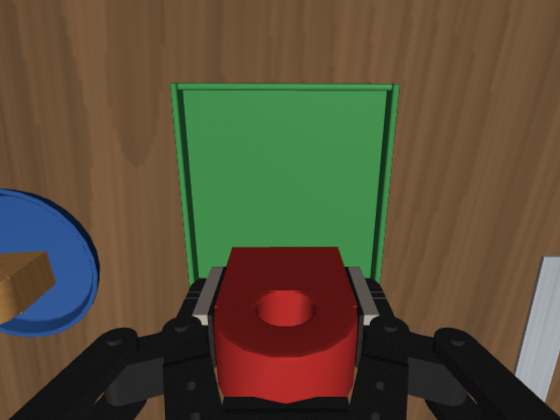

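>>> apply_moves(rows=[0, 0, -15, 0, 0, 0, 0, 0, -35, 0, 0, 0, 0, 0, -54, 0, 0, 0, 0, 0, -66, 0, 0, 0, 0, 0, -71, 0, 0, 0])

```text
time: 22.28
tcp_pos: [654.4, -56.4, 16.7]
tcp_rot: [-0.0, 0.999, 0.043, -0.001]
wrist_force: [0.3, -0.5, 2.1]
finger_gap: 49.2
```

>>> apply_moves(rows=[0, 0, -1, 0, 0, 0, 0, 0, -1, 0, 0, 0, 0, 0, -1, 0, 0, 0, 0, 0, -1, 0, 0, 0, 0, 0, -1, 0, 0, 0])

```text
time: 22.7
tcp_pos: [655.7, -56.5, 18.0]
tcp_rot: [0.0, 0.999, 0.043, 0.001]
wrist_force: [0.1, -1.1, -0.5]
finger_gap: 49.2
```

>>> apply_moves(rows=[0, 0, -1, 0, 0, 0, 0, 0, -1.5, 0, 0, 0, 0, 0, -1.5, 0, 0, 0, 0, 0, -1.5, 0, 0, 0, 0, 0, -1.5, 0, 0, 0])

```text
time: 23.12
tcp_pos: [655.6, -56.5, 16.5]
tcp_rot: [-0.0, 0.999, 0.043, 0.0]
wrist_force: [-1.3, 0.5, 6.1]
finger_gap: 49.0
```

>>> apply_moves(rows=[0, 0, 0, 0, 0, 0, 0, 0, 0, 0, 0, 0, 0, 0, 0, 0, 0, 0, 0, 0, 0, 0, 0, 0, 0, 0, 0, 0, 0, 0], claw=55)

```text
time: 23.53
tcp_pos: [655.3, -56.5, 15.8]
tcp_rot: [0.0, 0.999, 0.043, -0.0]
wrist_force: [-0.0, -0.3, 0.1]
finger_gap: 66.9
```

>>> apply_moves(rows=[0, 0, 8, 0, 0, 0, 0, 0, 25, 0, 0, 0, 0, 0, 55, 0, 0, 0, 0, 0, 90, 0, 0, 0, 0, 0, 130, 0, 0, 0])

```text
time: 23.95
tcp_pos: [654.3, -56.5, 146.6]
tcp_rot: [0.0, 0.999, 0.043, -0.001]
wrist_force: [1.2, 0.2, 0.4]
finger_gap: 67.0
```

```bash
python3 - <<'E'
from h import *
st(); b=snap('side','b18.png');a=snap('scene','s18.png')
c=lambda s,x,y:cv2.resize(s['color'][y:y+110,x:x+110],(390,390),interpolation=2)
cv2.imwrite('pics/p18.png',np.hstack([c(a,205,190),c(b,255,180)])[:,:,::-1])
E
```

```text
t23.95 [654.3 -56.5 146.6] yaw 4.95 zax [-0.003 -0.    -1.   ] F [1.2 0.2 0.4] gap 67.0
```

View pics/p18.png

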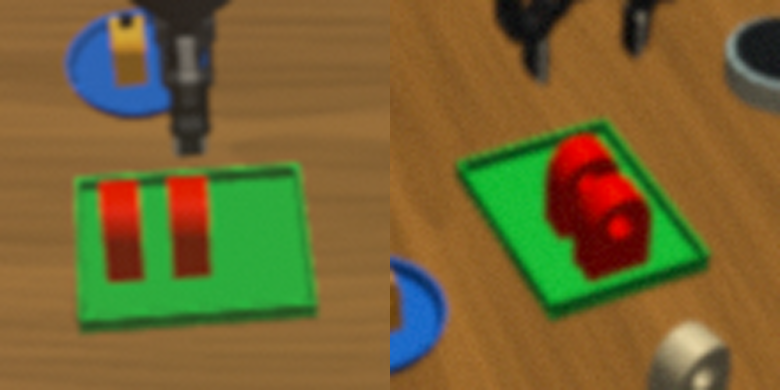

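Heel 2 stands upright in the middle slot. Now heel 1.

>>> apply_moves(rows=[-3, 30, 25, 0, 0, 0.3, -7, 65, 50, 0, 0, 0.6, -11, 100, 75, 0, 0, 1, -15, 137, 92, 0, 0, 1.3, -19, 175, 95, 0, 0, 1.7], claw=0)

```text
time: 24.47
tcp_pos: [637.3, 119.2, 244.8]
tcp_rot: [-0.0, 0.998, 0.057, 0.002]
wrist_force: [1.1, -0.8, 0.2]
finger_gap: 85.2
```

>>> apply_moves(rows=[-3, 37, 0, 0, 0, 0.3, -7, 74, 0, 0, 0, 0.6, -11, 111, 0, 0, 0, 1, -15, 148, 0, 0, 0, 1.3, -20, 180, 0, 0, 0, 1.7])

```text
time: 24.88
tcp_pos: [615.5, 301.4, 241.1]
tcp_rot: [-0.0, 0.997, 0.074, 0.0]
wrist_force: [-0.0, 0.3, 0.4]
finger_gap: 85.7
```

>>> apply_moves(rows=[0, 0, 0, 0, 0, 0, 0, 0, 0, 0, 0, 0, 0, 0, 0, 0, 0, 0, 0, 0, 0, 0, 0, 0, 0, 0, 0, 0, 0, 0])

```text
time: 25.3
tcp_pos: [616.8, 296.6, 241.2]
tcp_rot: [0.0, 0.997, 0.072, 0.0]
wrist_force: [-0.5, 0.3, 0.3]
finger_gap: 85.3
```

```bash
python3 - <<'E'
from h import *
st(); w=snap('wrist','w19.png')
E
```

```text
t25.30 [616.8 296.6 241.2] yaw 8.23 zax [ 0.    -0.001 -1.   ] F [-0.5  0.3  0.3] gap 85.3
```

View pics/w19.png

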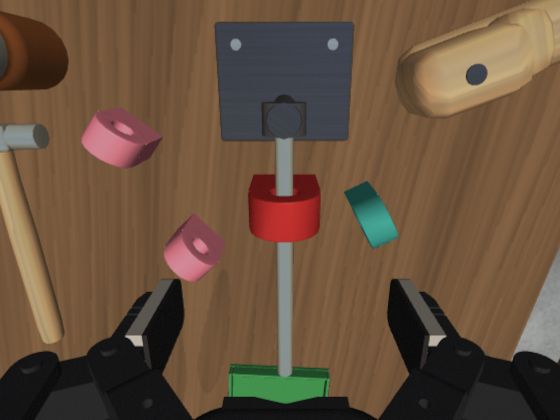

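>>> apply_moves(rows=[0, 1, -20, 0, 0, 0, 0, 2, -50, 0, 0, 0, 0, 2, -85, 0, 0, 0, 0, 2, -115, 0, 0, 0, 0, 2, -130, 0, 0, 0])

```text
time: 25.77
tcp_pos: [614.9, 298.9, 107.4]
tcp_rot: [0.001, 0.997, 0.072, -0.002]
wrist_force: [-0.5, 0.2, 0.0]
finger_gap: 85.4
```

>>> apply_moves(rows=[0, 0, 0, 0, 0, 0, 0, 0, 0, 0, 0, 0, 0, 0, 0, 0, 0, 0, 0, 0, 0, 0, 0, 0, 0, 0, 0, 0, 0, 0])

```text
time: 26.18
tcp_pos: [617.1, 300.7, 112.6]
tcp_rot: [-0.001, 0.997, 0.073, 0.001]
wrist_force: [-0.6, 0.1, -0.1]
finger_gap: 85.5
```

```bash
python3 - <<'E'
from h import *
st(); w=snap('wrist','w20.png')
E
```

```text
t26.18 [617.1 300.7 112.6] yaw 8.35 zax [ 0.002  0.001 -1.   ] F [-0.6  0.1 -0.1] gap 85.5
```

View pics/w20.png

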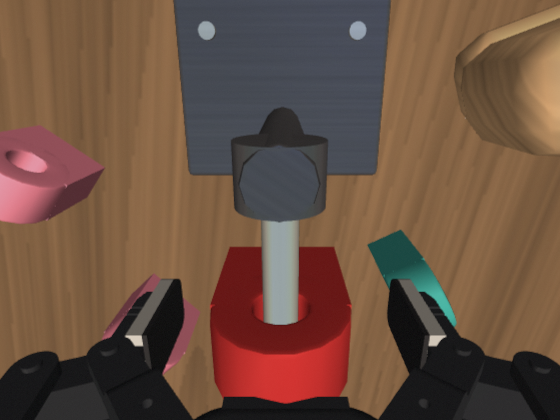

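Heel 1 is between the pads, with its hole at (281,308). Turquoise and pink lie well below the fingertips. Closing.

>>> apply_moves(rows=[-1, -1, 0, 0, 0, 0, -1, -1, -1, 0, 0, 0, -1, -1, -1, 0, 0, 0, -1, -1, -1, 0, 0, 0, -1, -1, -1, 0, 0, 0], claw=255)

```text
time: 26.65
tcp_pos: [615.4, 299.6, 110.2]
tcp_rot: [-0.0, 0.997, 0.073, 0.0]
wrist_force: [-0.8, -0.7, 3.1]
finger_gap: 49.3
```

>>> apply_moves(rows=[0, 0, 0, 0, 0, 0, 0, 0, 0, 0, 0, 0, 0, 0, 0, 0, 0, 0, 0, 0, 0, 0, 0, 0, 0, 0, 0, 0, 0, 0])

```text
time: 27.07
tcp_pos: [615.4, 299.6, 110.2]
tcp_rot: [-0.0, 0.997, 0.073, 0.0]
wrist_force: [-1.7, -0.5, 5.0]
finger_gap: 49.2
```

>>> apply_moves(rows=[0, 0, 1, 0, 0, 0, 0, 0, 2, 0, 0, 0, 0, 0, 4, 0, 0, 0, 0, 0, 4.5, 0, 0, 0, 0, 0, 4.5, 0, 0, 0])

```text
time: 27.48
tcp_pos: [615.3, 299.5, 114.4]
tcp_rot: [0.0, 0.997, 0.073, 0.0]
wrist_force: [0.1, -0.4, -1.6]
finger_gap: 49.3
```

```bash
python3 - <<'E'
from h import *
st(); w=snap('wrist','w21.png')
E
```

```text
t27.48 [615.3 299.5 114.4] yaw 8.37 zax [ 0. -0. -1.] F [ 0.1 -0.4 -1.6] gap 49.3
```

View pics/w21.png

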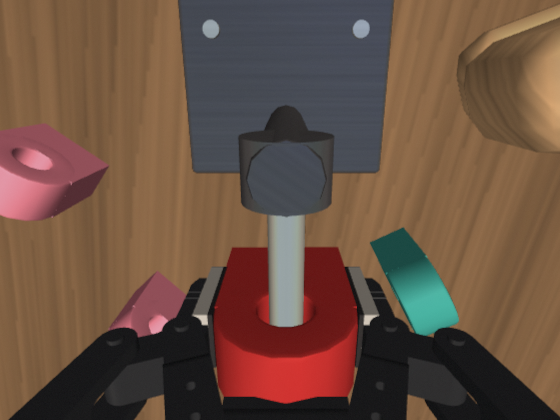

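>>> apply_moves(rows=[1, -6, 0, 0, 0, 0, 3, -18, 0, 0, 0, 0, 5, -34, 0, 0, 0, 0, 7, -50, 0, 0, 0, 0, 9, -66, 0, 0, 0, 0])

```text
time: 27.95
tcp_pos: [624.6, 230.5, 114.5]
tcp_rot: [0.0, 0.997, 0.072, 0.0]
wrist_force: [0.3, -1.0, -0.7]
finger_gap: 49.5
```

>>> apply_moves(rows=[2, -14, 0, 0, 0, 0, 4, -28, 0, 0, 0, 0, 6, -42, 0, 0, 0, 0, 8, -56, 0, 0, 0, 0, 10, -70, 0, 0, 0, 0])

```text
time: 28.37
tcp_pos: [634.5, 162.0, 114.5]
tcp_rot: [-0.0, 0.997, 0.073, 0.0]
wrist_force: [-0.2, -1.0, -0.9]
finger_gap: 49.3
```

>>> apply_moves(rows=[2, -14, 0, 0, 0, 0, 4, -28, 0, 0, 0, 0, 6, -42, 0, 0, 0, 0, 6, -42, 0, 0, 0, 0, 6, -42, 0, 0, 0, 0])

```text
time: 28.78
tcp_pos: [640.5, 120.3, 114.5]
tcp_rot: [0.0, 0.997, 0.072, 0.0]
wrist_force: [-0.6, 0.5, -0.2]
finger_gap: 49.5
```

```bash
python3 - <<'E'
from h import *
st(); w=snap('wrist','w22.png')
E
```

```text
t28.78 [640.5 120.3 114.5] yaw 8.27 zax [ 0. -0. -1.] F [-0.6  0.5 -0.2] gap 49.5
```

View pics/w22.png

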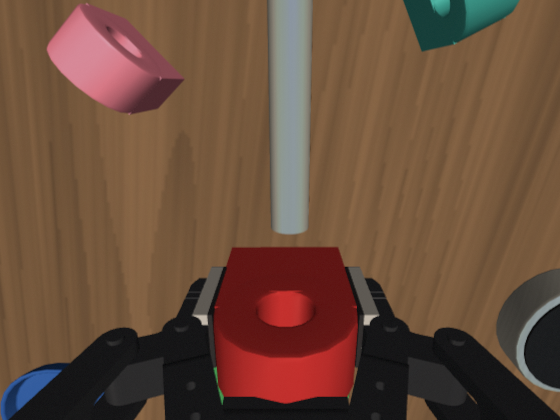

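>>> apply_moves(rows=[2, -25, 0, 0, 0, 0, 5, -55, 0, 0, 0, -0.8, 8, -85, 0, 0, 0, -1.7, 10, -112, 0, 0, 0, -2.5, 10, -129, -5, 0, 0, -3.3])

```text
time: 29.25
tcp_pos: [651.2, -9.7, 110.3]
tcp_rot: [0.0, 0.999, 0.043, 0.001]
wrist_force: [0.4, -0.4, -2.1]
finger_gap: 49.5
```

>>> apply_moves(rows=[0, 0, 0, 0, 0, 0, 0, 0, 0, 0, 0, 0, 0, 0, -5, 0, 0, 0, 0, 0, -15, 0, 0, 0, 0, 0, -20, 0, 0, 0])

```text
time: 29.67
tcp_pos: [649.9, -5.4, 88.1]
tcp_rot: [-0.0, 0.999, 0.046, -0.0]
wrist_force: [-0.9, 0.5, -1.1]
finger_gap: 49.3
```

>>> apply_moves(rows=[0, 0, 0, 0, 0, 0, 0, 0, 0, 0, 0, 0, 0, 0, 0, 0, 0, 0, 0, 0, 0, 0, 0, 0, 0, 0, 0, 0, 0, 0])

```text
time: 30.08
tcp_pos: [650.5, -7.5, 89.7]
tcp_rot: [0.0, 0.999, 0.044, 0.0]
wrist_force: [-0.6, 0.4, -1.3]
finger_gap: 49.2
```

```bash
python3 - <<'E'
from rel import *
st(); w=snap('wrist','w23.png')
rel(5,[('top wall',(285,200),18)])
b=snap('side','b23.png');a=snap('scene','s23.png')
c=lambda s,x,y:cv2.resize(s['color'][y:y+110,x:x+110],(390,390),interpolation=2)
cv2.imwrite('pics/p23.png',np.hstack([c(a,205,190),c(b,255,180)])[:,:,::-1])
E
```

```text
t30.08 [650.5  -7.5  89.7] yaw 5.07 zax [ 0. -0. -1.] F [-0.6  0.4 -1.3] gap 49.2
top wall [649.3   7.6  18. ] rel 0.2 15.2
```

View pics/p23.png

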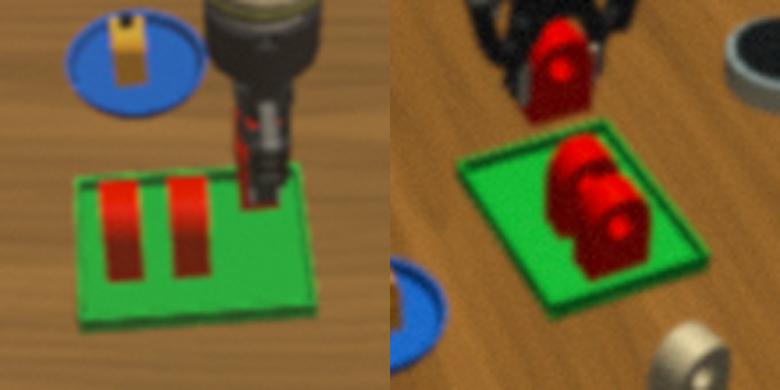

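View pics/w23.png

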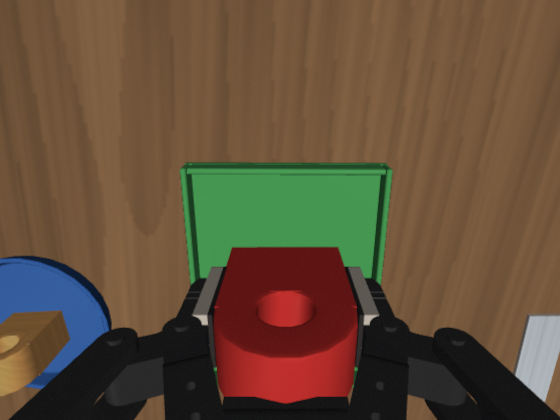

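The +y wall is about 16 mm clear of the heel, and heel 2 is clear on the other side. Lowering.

>>> apply_moves(rows=[0, 0, -15, 0, 0, 0, 0, 0, -35, 0, 0, 0, 0, 0, -54, 0, 0, 0, 0, 0, -66, 0, 0, 0, 0, 0, -71, 0, 0, 0])

```text
time: 30.65
tcp_pos: [649.4, -7.5, 16.7]
tcp_rot: [-0.0, 0.999, 0.044, -0.001]
wrist_force: [0.5, -0.1, -0.7]
finger_gap: 49.4
```

>>> apply_moves(rows=[0, 0, -1, 0, 0, 0, 0, 0, -2, 0, 0, 0, 0, 0, -2.5, 0, 0, 0, 0, 0, -2.5, 0, 0, 0, 0, 0, -2.5, 0, 0, 0])

```text
time: 31.07
tcp_pos: [650.6, -7.5, 16.5]
tcp_rot: [0.0, 0.999, 0.044, 0.0]
wrist_force: [0.3, 0.2, -0.8]
finger_gap: 49.3
```

>>> apply_moves(rows=[0, 0, -0.5, 0, 0, 0, 0, 0, -1, 0, 0, 0, 0, 0, -1, 0, 0, 0, 0, 0, -1, 0, 0, 0, 0, 0, -1, 0, 0, 0])

```text
time: 31.48
tcp_pos: [650.6, -7.5, 16.3]
tcp_rot: [-0.0, 0.999, 0.044, 0.001]
wrist_force: [-3.7, 0.7, 10.6]
finger_gap: 49.4
```

>>> apply_moves(rows=[0, 0, 0, 0, 0, 0, 0, 0, 0, 0, 0, 0, 0, 0, 0, 0, 0, 0, 0, 0, 0, 0, 0, 0, 0, 0, 0, 0, 0, 0], claw=55)

```text
time: 31.9
tcp_pos: [650.3, -7.5, 14.8]
tcp_rot: [0.0, 0.999, 0.044, -0.0]
wrist_force: [0.4, 0.1, 0.2]
finger_gap: 66.9
```

>>> apply_moves(rows=[0, 0, 8, 0, 0, 0, 0, 0, 25, 0, 0, 0, 0, 0, 55, 0, 0, 0, 0, 0, 90, 0, 0, 0, 0, 0, 130, 0, 0, 0])

```text
time: 32.32
tcp_pos: [649.3, -7.6, 145.5]
tcp_rot: [0.0, 0.999, 0.044, -0.001]
wrist_force: [1.4, 0.2, 0.6]
finger_gap: 67.0
```

>>> apply_moves(rows=[0, 0, 40, 0, 0, 0, -20, 20, 80, 0, 0, 0, -40, 40, 110, 0, 0, 0, -60, 60, 120, 0, 0, 0, -80, 80, 120, 0, 0, 0])

```text
time: 32.73
tcp_pos: [570.6, 73.4, 269.3]
tcp_rot: [-0.001, 0.999, 0.044, 0.003]
wrist_force: [0.4, 0.7, -0.1]
finger_gap: 66.8
```

>>> apply_moves(rows=[0, 0, 0, 0, 0, 0, 0, 0, 0, 0, 0, 0, 0, 0, 0, 0, 0, 0, 0, 0, 0, 0, 0, 0, 0, 0, 0, 0, 0, 0])

```text
time: 33.15
tcp_pos: [570.8, 71.4, 264.6]
tcp_rot: [0.0, 0.999, 0.043, -0.0]
wrist_force: [0.1, -0.6, 0.1]
finger_gap: 67.1
```

```bash
python3 - <<'E'
from h import *
st(); b=snap('side','b24.png');a=snap('scene','s24.png')
c=lambda s,x,y,n=390:cv2.resize(s['color'][y:y+130,x:x+130],(n,n),interpolation=2)
cv2.imwrite('pics/p24.png',np.hstack([c(a,195,170),c(b,235,180)])[:,:,::-1])
a0=cv2.imread('pics/scene0.png');b0=cv2.imread('pics/side0.png')
A=a['color'][:,:,::-1];B=b['color'][:,:,::-1]
for n,i0,i1,(x,y,w,h) in [('black scene',a0,A,(150,175,35,45)),('grey scene',a0,A,(165,230,35,45)),('black side',b0,B,(245,305,50,50)),('grey side',b0,B,(322,265,35,45))]:
    print(n,cv2.absdiff(i0[y:y+h,x:x+w],np.ascontiguousarray(i1[y:y+h,x:x+w])).max())
E
```

```text
t33.15 [570.8  71.4 264.6] yaw 4.97 zax [-0.    -0.001 -1.   ] F [ 0.1 -0.6  0.1] gap 67.1
black scene 6
grey scene 6
black side 17
grey side 16
```

View pics/p24.png

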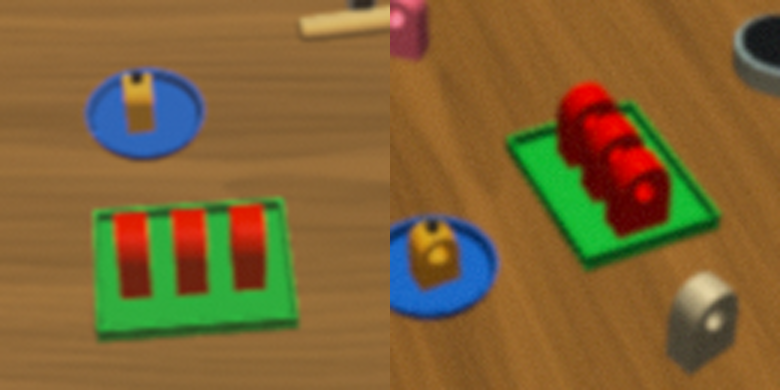

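All three red heels stand upright in the tray and the collar stands in the dish. Black and grey show only noise-level image change. The gripper is free and clear, so I'm handing in.

```bash
python3 -c "
from cell import ctrl; print(ctrl.sign_off())"
```

```text
the job is handed in; nothing more can be done
None
```

The job is handed in at about 33 s of the 109 s allowed. The brass collar stands in the blue dish, and all three red heels stand on the floor of the green tray. No verdict was reported.

I slid the collar off the bar first. Then I moved the bench heel to the tray's -y slot, heel 2 to the middle slot and heel 1 to the +y slot.

**Last checks**
- **Collar:** it was set down at about (475, -110). My dish centre readings differ by about 5 mm between views, well inside the 35 mm allowed.
- **Red heels:** the final scene and side pictures show all three upright and apart, inside the walls.
- **Black and grey heels:** the before and after pictures differ only by noise (at most 17 grey levels), so they were not moved.
- **Robot:** the gripper is open, clear of everything, and reads about 0 N.
- **Forces:** the largest wrist force in the readings was about 11 N, when setting down heel 1.

No check failed. The camera views disagreed by up to about 10 mm on the tray centre, and I used the wrist view for placing.

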